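# Unstack the packed goods onto their trays

### The job

Take the stack of packed goods apart and set each one flat in the shallow steel tray made for its shape and size: the long box in the long tray, the round tin in the large round tray, the small square carton in the square tray and the jar in the small round tray. Keep them all upright, and leave the ring cake and the marker pen where they lie.

Things in the scene. Friction and masses are not known exactly. Their poses are not given: they have to be found in the camera images.
- jar_center (a point): Small amber jar with a steel cap, top of the stack: 26 mm across (cap 27.6 mm), 46 mm high, about 0.06 kg. Point at its centre, 23 mm over its foot; z is its axis, up.
- small_carton_center (a point): Small square cardboard carton, under the jar at the start: 38 x 38 mm, 42 mm high, about 0.09 kg. Point at its centre, 21 mm over its foot; x and y along its sides, z up.
- round_tin_center (a point): Round aluminium tin, under the small carton at the start: 60 mm across, its lid looks 62 mm, 42 mm high, about 0.18 kg. Point at its centre, 21 mm over its foot; z is its axis, up.
- biscuit_box_center (a point): Long cardboard box, bottom of the stack, on the table at the start: 64 mm along its x, 120 mm along its y, 42 mm high, about 0.22 kg. Point at its centre, 21 mm over its foot; z up. The goods are all stiff and stand loosely on one another, a few mm off centre.
- tray_small_round: Small round tray for the jar, recess 44 mm across, 52 mm over its rim. Dark steel, fixed to the table; 3 mm floor, rim 4 mm thick and 8 mm high over the table. Origin at the centre of its underside, on the table, z up.
- tray_square: Square tray for the small carton, recess 56 x 56 mm along its x and y, 64 mm over its rim. Dark steel, fixed to the table; 3 mm floor, rim 4 mm thick and 8 mm high over the table. Origin at the centre of its underside, on the table, z up.
- tray_round: Large round tray for the tin, recess 78 mm across, 86 mm over its rim. Dark steel, fixed to the table; 3 mm floor, rim 4 mm thick and 8 mm high over the table. Origin at the centre of its underside, on the table, z up.
- tray_long: Long tray for the long box, recess 82 mm along its x and 138 mm along its y, 90 x 146 mm over its rim. Dark steel, fixed to the table; 3 mm floor, rim 4 mm thick and 8 mm high over the table. Origin at the centre of its underside, on the table, z up.
- cake: Ring cake with chocolate chips, 78 x 78 x 34 mm, loose on the table among the trays; leave alone. Origin at the centre of its underside.
- marker: Marker pen, white with a black cap, 135 mm long along its y, 17 mm thick, loose on the table; leave alone. Origin on its underside at the middle of its length.

How it is judged:
At the end, for the whole second after the job is handed in: Each of the four goods stands released and at rest in its own tray: its centre within 14 mm of the tray's centre seen from above, its foot on the tray's floor (within 3 mm), its axis within 0.08 rad of vertical; the long box's length lies along the long tray's within 0.2 rad (horizontal distance between jar_center and tray_small_round below 0.014 m and z of jar_center in the frame of tray_small_round between 0.023 and 0.029 m and angle between each of jar_center, small_carton_center, round_tin_center, biscuit_box_center's own z axis and vertical below 0.08 rad and linear speed of each of jar, small_carton, round_tin, biscuit_box below 0.02 m/s and horizontal distance between small_carton_center and tray_square below 0.014 m and z of small_carton_center in the frame of tray_square between 0.021 and 0.027 m and horizontal distance between round_tin_center and tray_round below 0.014 m and z of round_tin_center in the frame of tray_round between 0.021 and 0.027 m and horizontal distance between biscuit_box_center and tray_long below 0.014 m and z of biscuit_box_center in the frame of tray_long between 0.021 and 0.027 m and angle between the y axis of biscuit_box_center and the y axis of tray_long, either way round below 0.2 rad); the robot touches nothing.
It fails at once if one of the four goods is tipped over (angle between any of jar_center, small_carton_center, round_tin_center, biscuit_box_center's own z axis and vertical above 0.8 rad).
It fails at once if the ring cake is pushed away from its place (distance of cake from where it was at the start of the episode above 0.03 m).
It fails at once if the marker pen is pushed away from its place (distance of marker from where it was at the start of the episode above 0.03 m).
It also fails if it takes over 120 s, if anything falls off the work surface, if the arm or the gripper's body presses on something with over 40 N, if the wrist force passes 120 N, or if a joint passes its speed limit or range.

### The arm

A 7-joint arm with a two-finger parallel gripper is mounted at the origin on a cart in front of the work surface, level with it; the furniture and walls round the work are solid. World frame = base frame: x ahead of the robot, y to its left, z up, the work surface at z = 0. Lengths are in m, angles in rad, forces in N, time in s.
With the tool pointing down it reaches from about 0.35 to 0.9 m from the base axis. Payload 8.1 kg.
Tool frame: the origin (TCP) lies midway between the tips of the shut fingers; the grasp point (between the pads) lies 19 mm behind it; y points along the fingers, z is the direction in which the jaws open and shut, and the axes are right-handed (so a half turn about y gives the same grasp; the last joint's range is limited). The gripper opens to 92 mm and grips with 3 to 60 N. Pads are 19 mm wide; open, the fingers measure 130 mm over their backs; the gripper's body (75 mm by 190 mm) begins 47 mm behind the grasp point.
Start: joints at [1.159, 0.434, 0.025, 1.573, -0.012, 1.134, -0.075], TCP at [0.19, -0.595, 0.227] pointing down, gripper open.
Joint ranges: [-2.62, 2.62], [-0.44, 2.09], [-1.27, 1.32], [0.08, 2.57], [-1.32, 4.46], [0.12, 2], [-2.74, 2.74]. Speed limits (rad/s): [2.22, 2.22, 3.01, 3.01, 3.14, 3.14, 3.14].

### API

Orientations are given as a unit quaternion [w, x, y, z].
In Python, from bench import env, grab_frame, boxes_of, masks_of, pinpoint gives the robot as it stands.
- The arm moves only by the tool arm_command, never from a script. Its argument "motion" is a list of rows, each an object of numbers: "tx", "ty", "tz": the shift along the tool's x, y, z in mm; "rx", "ry", "rz": the turn, a rotation vector about the tool's x, y, z in rad. In form: [{"tx": .., "ty": .., "tz": .., "rx": .., "ry": .., "rz": ..}, ...]. A call has 1 to 10 rows; each row shifts and turns the pose as measured when the row begins, along the tool's axes as they then stand; what a row does not reach is not made up. A row lasts 1/10 s, in which the tool goes at most 50 mm and 8.59 degrees, less where a joint would pass 70% of its speed; a pose out of reach is approached as far as the arm can. A call is refused whole if a number of a shift passes 50 or a number of a turn 0.15, either way. A call with a gripper value outside its range is refused whole. "grip" is the gripper command: -1 is shut, 1 is fully open, values between are in proportion, set as the call begins (left out, the last holds). The fingers move at their own pace and stop on an object; the grip force is fixed at half the most. Time passes only in rows, so rows that do not move let the fingers close. It gives the time, the measured TCP pose, the force and the opening at its end, in the units of the state.
- env.get_obs(): the state, without advancing time (a new reading comes with each control period).
- grab_frame(name): name is "side" or "top"; returns a dict with "color" (420x560x3 uint8, red, green, blue), "range_z" (420x560 float32, m along the optical axis (not along the pixel's ray), 0 where there is no reading), "fx", "fy", "cx", "cy" (pixels), "rvec" (rotation vector, rad) and "tvec" (3), from world to camera coordinates, as OpenCV has them. Camera axes: x right, y down, z forward; pixel columns grow to the right and rows downward; lengths in m; the calibration is good to about 2 mm. A picture is of the moment at which its call begins.
- env.close_job(): hands the job in, once; it reports no verdict.
Trained networks look in the newest picture that a camera, given by its name, has taken for a name from the list of things; names that differ only in an ending like _2 or _b are one class to them, and where a whole thing is asked for, a point or a joint stands for the part that bears it (a point fixed in the world has none). Each returns a list of dicts, best first, with "score" (0 to 1); they miss things now and then, are a little off and sometimes report something else, mostly with a low value. They report only what shows in the picture. A call takes as long as a camera call.
- boxes_of(camera, thing): "centre" ([row, column] in pixels, amid what is visible of it).
- masks_of(camera, thing): "region" (420x560 bool, what is visible of it) and "centre" ([row, column] in pixels, amid what is visible of it).
- pinpoint(camera, thing): "centre" ([row, column] in pixels: a listed point, or the origin of a listed thing).
The state is a dict: "clock": time; "q": joint angles; "qvel": joint speeds; "effort": joint torques, N m; "ee_pos": TCP position; "tcp_rot": TCP orientation; "force": force on the tool from outside, world axes, zero at the start; "ft_torque": the same for the moment, N m; "finger_gap": opening from 0.0 (shut) to 1.0 (fully open).
Only numpy, scipy, OpenCV 4.12 (cv2) and the standard library are available. Lean on these libraries where they do the work, as an engineer would, in place of code of your own. Each camera call takes 0.05 s, during which the arm holds its last target.

## Working session

There is one attempt and no reset: what is moved stays moved. The work goes in short steps, Python scripts to look and compute and a tool call to move; the robot and the scene stay as the last step left them, time stands still between calls to the robot, and variables do not carry over. Pictures are saved under pics/ and viewed, and the job is handed in when it is done.

Besides the shell and the picture viewer there is one more tool, called after "Call:" in YAML: its name, and indented under it one key for each argument. arm_command: Moves the arm, as the interface text tells. Its arguments: {"type":"object","properties":{"motion":{"type":"array"},"grip":{"type":"number"}},"required":["motion"]}

```bash
ls; mkdir -p pics; python3 - <<'E'
from bench import env, grab_frame
import cv2
print(env.get_obs())
for n in("side","top"):
    f=grab_frame(n); cv2.imwrite(f"pics/{n}0.png",f["color"][:,:,::-1]); print(n,f["fx"],f["fy"],f["cx"],f["cy"],f["rvec"],f["tvec"])
E
```

```text
pics
{'clock': 0.0, 'q': array([ 1.15939545,  0.43520142,  0.02496667,  1.57409438, -0.01159548,
        1.13398744, -0.07506248]), 'qvel': array([-7.06240829e-04, -2.53580270e-04, -1.41221147e-03, -2.09494109e-03,
       -9.97612372e-05, -5.07062777e-04,  7.34128034e-05]), 'effort': array([ 1.34592028e-04, -6.67849231e+01,  9.85641740e-01, -3.14464009e+01,
       -6.02508523e-02,  4.25724720e-02,  1.63300879e-04]), 'ee_pos': array([ 0.18974159, -0.59497073,  0.22595934]), 'tcp_rot': array([ 0.10860254, -0.10886884,  0.69922612, -0.69816609]), 'force': array([ 0.15868728,  0.49225962, -0.18124606]), 'ft_torque': array([-0.04430825,  0.01468255,  0.03208415]), 'finger_gap': 0.9997544478892147}
side 434.7342130342832 434.7342130342832 286.6756564908772 210.80459859380557 [ 0.34826221 -2.56372518  1.54242343] [0.52904646 0.1554605  1.01242482]
top 502.2655231708046 502.2655231708046 270.6381776949865 210.04691429148644 [ 2.2088294  -2.15874327  0.05456492] [0.01139777 0.5439484  1.1448194 ]
```

View pics/side0.png

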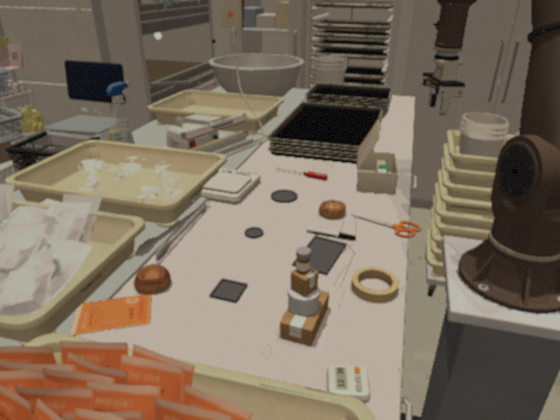

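View pics/top0.png

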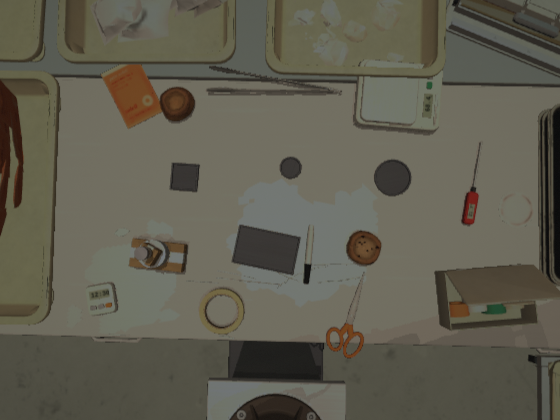

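```bash
cat > h.py <<'E'
from bench import env, grab_frame, boxes_of, masks_of, pinpoint
import numpy as np, cv2
from scipy.spatial.transform import Rotation as R
def cloud(f):
    Z=f["range_z"].astype(float); v,u=np.mgrid[:420,:560]
    P=np.stack([(u-f["cx"])/f["fx"]*Z,(v-f["cy"])/f["fy"]*Z,Z],-1)
    Rm=cv2.Rodrigues(np.array(f["rvec"]))[0]
    W=(P-np.array(f["tvec"]))@Rm; W[Z<=0]=np.nan
    return W
def ray(f,rc,z):
    Rm=cv2.Rodrigues(np.array(f["rvec"]))[0]
    d=Rm.T@np.array([(rc[1]-f["cx"])/f["fx"],(rc[0]-f["cy"])/f["fy"],1]); c=-Rm.T@np.array(f["tvec"])
    return c+d*(z-c[2])/d[2]
def rot():
    q=env.get_obs()["tcp_rot"]; return R.from_quat([q[1],q[2],q[3],q[0]])
E
python3 - <<'E'
from h import *
print(rot().as_matrix().round(4))
ZO=dict(jar_center=.149,small_carton_center=.105,round_tin_center=.063,biscuit_box_center=.021,tray_small_round=0,tray_square=0,tray_round=0,tray_long=0,cake=0,marker=0)
for c in("top","side"):
    f=grab_frame(c);W=cloud(f)
    for n,z in ZO.items():
        p=pinpoint(c,n);m=masks_of(c,n)
        if p: print(c,n,"pin",round(p[0]["score"],2),np.round(p[0]["centre"]),ray(f,p[0]["centre"],z).round(4))
        if m:
            w=W[m[0]["region"]];w=w[~np.isnan(w[:,0])]
            if len(w)>5:
                print("   mask",round(m[0]["score"],2),len(w),"z5,50,95",np.percentile(w[:,2],[5,50,95]).round(3),end=" ")
                t=w[w[:,2]>np.percentile(w[:,2],95)-.006] if z>0 else w
                (cx,cy),(a,b),an=cv2.minAreaRect(t[:,:2].astype(np.float32)*1000); print("rect mm",np.round([cx,cy,a,b,an],1))
E
```

```text
[[-9.527e-01 -6.000e-04  3.039e-01]
 [-3.039e-01  1.300e-03 -9.527e-01]
 [ 1.000e-04 -1.000e+00 -1.400e-03]]
top jar_center pin 0.48 [253. 145.] [0.442  0.2776 0.149 ]
   mask 0.54 173 z5,50,95 [0.137 0.171 0.175] rect mm [441.6 277.9  23.5  23.5  51. ]
top small_carton_center pin 0.75 [253. 144.] [0.4405 0.2895 0.105 ]
   mask 0.7 196 z5,50,95 [0.1   0.125 0.129] rect mm [437.9 279.6  35.9  37.2  61.1]
top round_tin_center pin 0.75 [251. 151.] [0.4447 0.2863 0.063 ]
   mask 0.59 202 z5,50,95 [0.057 0.083 0.087] rect mm [444.6 265.8  59.1  29.2  23. ]
top biscuit_box_center pin 0.82 [258. 159.] [0.4278 0.2786 0.021 ]
   mask 0.93 830 z5,50,95 [0.021 0.041 0.045] rect mm [433.7 279.  121.3  63.9  84.8]
top tray_small_round pin 0.93 [166. 287.] [ 0.6498 -0.0125  0.    ]
   mask 0.84 375 z5,50,95 [-0.001  0.004  0.009] rect mm [645.1 -19.   50.4  46.9   1. ]
top tray_square pin 0.76 [178. 180.] [0.6151 0.2408 0.    ]
   mask 0.66 741 z5,50,95 [-0.     0.004  0.009] rect mm [617.4 229.8  64.7  64.2  87.6]
top tray_round pin 0.64 [180. 390.] [ 0.6205 -0.2551  0.    ]
   mask 0.92 1060 z5,
[... 1315 characters left out ...]
0.6249 0.2258 0.    ]
   mask 0.86 681 z5,50,95 [0.002 0.005 0.01 ] rect mm [622.7 223.4  78.7  75.7  85. ]
side tray_round pin 0.73 [196. 285.] [ 0.6268 -0.2679  0.    ]
   mask 0.78 269 z5,50,95 [0.002 0.005 0.01 ] rect mm [ 631.1 -260.    76.2   92.    14.1]
side tray_long pin 0.92 [255. 322.] [0.4476 0.0302 0.    ]
   mask 0.93 963 z5,50,95 [0.002 0.004 0.009] rect mm [457.5 111.7 316.3 101.7  86.5]
side cake pin 0.59 [215. 333.] [ 0.4576 -0.1862  0.    ]
   mask 0.89 439 z5,50,95 [0.005 0.024 0.033] rect mm [ 465.1 -205.6   82.3  110.4   10.7]
side marker pin 0.53 [237. 330.] [ 0.4434 -0.0602  0.    ]
   mask 0.74 1334 z5,50,95 [0.005 0.039 0.044] rect mm [429.2 254.2 175.5  63.8  82.6]
```

```bash
python3 - <<'E'
from h import *
f=grab_frame("top");W=cloud(f)
f2=grab_frame("side");W2=cloud(f2)
for n in("tray_small_round","tray_square","tray_round","tray_long"):
    for c,ff,WW in(("top",f,W),("side",f2,W2)):
        m=masks_of(c,n)
        if not m: continue
        k=cv2.dilate(m[0]["region"].astype(np.uint8),np.ones((9,9)))
        k=(k>0)&(ff["color"].max(-1)<(75 if c=="top" else 85))
        nl,lab,st,_=cv2.connectedComponentsWithStats(k.astype(np.uint8)); i=1+np.argmax(st[1:,4]); k=(lab==i).astype(np.uint8)
        ct=max(cv2.findContours(k,cv2.RETR_EXTERNAL,cv2.CHAIN_APPROX_NONE)[0],key=len)[:,0]
        w=np.array([ray(ff,(b,a),.006)[:2] for a,b in ct])*1000
        h=cv2.convexHull(w.astype(np.float32))
        print(c,n,st[i,4],np.round(np.hstack(cv2.minAreaRect(h)),1),"ell",np.round(np.hstack(cv2.fitEllipse(h)),1))
        w=WW[k>0]; w=w[(w[:,2]>.0055)&(w[:,2]<.012)]*1000
        if len(w)>5: print("   rim3d",len(w),np.round(np.hstack(cv2.minAreaRect(w[:,:2].astype(np.float32))),1))
    x,y=W[...,0],W[...,1]
print(f["color"][178,180],f["color"][246,267],f["color"][178,220])
cv2.imwrite("pics/topz.png",cv2.resize(f["color"][140:320,110:430,::-1],None,fx=2.5,fy=2.5)*2)
E
```

```text
top tray_small_round 377 [645.3 -20.3  49.6  49.3   1.3] ell [645.6 -19.8  50.3  51.   48.5]
   rim3d 103 [644.9 -19.1  49.6  46.9   1.1]
side tray_small_round 96 [644.7 -18.1  43.7  47.2  16. ] ell [645.4 -17.6  43.8  49.5  29.2]
   rim3d 45 [643.2 -17.9  41.7  47.6   7.7]
top tray_square 755 [618.  228.9  65.6  64.5  87.5] ell [618.1 226.8  78.5  81.8  58.5]
   rim3d 216 [617.6 229.4  64.   63.6  86.7]
side tray_square 332 [617.9 230.3  63.9  62.7  86.9] ell [617.2 231.4  73.4  80.7 169.9]
   rim3d 150 [617.5 231.1  62.5  61.7  85.2]
top tray_round 1060 [ 626.9 -258.    82.3   84.2    1.2] ell [ 627.3 -258.5   84.4   86.5   19.5]
   rim3d 218 [ 627.7 -258.2   82.4   84.2   28. ]
side tray_round 127 [ 627.  -256.7   75.6   71.8   16.2] ell [ 627.4 -256.3   78.3   78.8  119.8]
   rim3d 59 [ 626.7 -255.4   75.1   76.2   16.9]
top tray_long 2383 [452.3  33.3 145.9  88.7  79.6] ell [453.6  33.4 148.4 163.3 163.6]
   rim3d 425 [452.5  33.3 145.6  88.1  79.8]
side tray_long 296 [452.3  35.  145.   87.   79.2] ell [445.1  24.5  95.1 183.6 179.5]
   rim3d 111 [451.9  35.1 144.8  86.3  80. ]
[55 51 49] [56 53 50] [114 111  97]
```

View pics/topz.png

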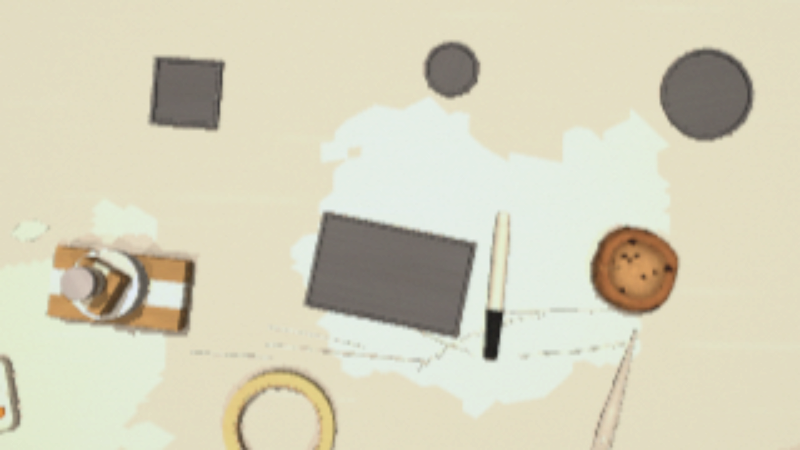

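Call:
arm_command:
  motion:
    - {"ry": -0.14,"ty": -5}
    - {"ry": -0.14,"ty": -5}
    - {"ry": -0.14,"ty": -5}
    - {"ry": -0.14,"ty": -5}
    - {"ry": -0.14,"ty": -5}
    - {"ry": -0.14,"ty": -5}
    - {"ry": -0.14}
    - {"ry": -0.14}
    - {"ry": -0.14}
  grip: 1

```text
$.motion[0]: bad value
```

Call:
arm_command:
  motion:
    - {"tx": 0,"ty": -5,"tz": 0,"rx": 0,"ry": -0.14,"rz": 0}
    - {"tx": 0,"ty": -5,"tz": 0,"rx": 0,"ry": -0.14,"rz": 0}
    - {"tx": 0,"ty": -5,"tz": 0,"rx": 0,"ry": -0.14,"rz": 0}
    - {"tx": 0,"ty": -5,"tz": 0,"rx": 0,"ry": -0.14,"rz": 0}
    - {"tx": 0,"ty": -5,"tz": 0,"rx": 0,"ry": -0.14,"rz": 0}
    - {"tx": 0,"ty": -5,"tz": 0,"rx": 0,"ry": -0.14,"rz": 0}
    - {"tx": 0,"ty": 0,"tz": 0,"rx": 0,"ry": -0.14,"rz": 0}
    - {"tx": 0,"ty": 0,"tz": 0,"rx": 0,"ry": -0.14,"rz": 0}
    - {"tx": 0,"ty": 0,"tz": 0,"rx": 0,"ry": -0.14,"rz": 0}
  grip: 1

```text
clock: 3.6
ee_pos: [0.19, -0.5953, 0.258]
tcp_rot: [-0.511, 0.512, -0.489, 0.488]
force: [-0.1, -0.9, -0.9]
finger_gap: 1.0
```

Call:
arm_command:
  motion:
    - {"tx": -35,"ty": 0,"tz": 30,"rx": 0,"ry": 0,"rz": 0}
    - {"tx": -35,"ty": 0,"tz": 30,"rx": 0,"ry": 0,"rz": 0}
    - {"tx": -35,"ty": 0,"tz": 30,"rx": 0,"ry": 0,"rz": 0}
    - {"tx": -35,"ty": 0,"tz": 30,"rx": 0,"ry": 0,"rz": 0}
    - {"tx": -35,"ty": 0,"tz": 30,"rx": 0,"ry": 0,"rz": 0}
    - {"tx": -35,"ty": 0,"tz": 30,"rx": 0,"ry": 0,"rz": 0}
    - {"tx": -45,"ty": 0,"tz": 20,"rx": 0,"ry": 0,"rz": 0}
    - {"tx": -45,"ty": 0,"tz": 20,"rx": 0,"ry": 0,"rz": 0}
    - {"tx": -45,"ty": 0,"tz": 0,"rx": 0,"ry": 0,"rz": 0}
    - {"tx": -45,"ty": 0,"tz": 0,"rx": 0,"ry": 0,"rz": 0}

```text
clock: 4.6
ee_pos: [0.3955, -0.1898, 0.2563]
tcp_rot: [-0.509, 0.511, -0.488, 0.491]
force: [0.6, 1.0, 0.3]
finger_gap: 0.999
```

```bash
cat > go.py <<'E'
import sys
from h import *
# usage: go.py x y z(mm) phi(deg) : remaining tool-frame shift & turn (turn mod half turn off)
x,y,z,p=map(float,sys.argv[1:5])
o=env.get_obs(); r=rot(); M=r.as_matrix()
p=np.radians(p); T=np.array([[np.sin(p),0,np.cos(p)],[-np.cos(p),0,np.sin(p)],[0,-1,0]])
d=M.T@(np.array([x,y,z])-o["ee_pos"]*1000); d2=T.T@(np.array([x,y,z])-o["ee_pos"]*1000)
print("t",o["clock"].__round__(2),"pos",(o["ee_pos"]*1000).round(1),"phi",np.degrees(np.arctan2(M[1,2],M[0,2])).round(1),"tilt",np.degrees(np.arccos(-M[2,1])).round(2))
print("shift now",d.round(1),"| after turn",d2.round(1),"turn",(r.inv()*R.from_matrix(T)).as_rotvec().round(3),"gap",round(o["finger_gap"]*92,1),"F",o["force"].round(1),"q",o["q"].round(2))
E
python3 go.py 441.7 278.5 250 0
```

```text
t 4.6 pos [ 395.5 -189.8  256.3] phi 2.3 tilt 0.28
shift now [-466.1    4.2   65. ] | after turn [-468.3    6.3   46.2] turn [-0.002  0.04   0.005] gap 91.9 F [0.6 1.  0.3] q [ 0.78  0.14 -0.5   1.93  0.08  1.09  0.28]
```

Call:
arm_command:
  motion:
    - {"tx": -49,"ty": 0,"tz": 7,"rx": 0,"ry": 0.04,"rz": 0.005}
    - {"tx": -49,"ty": 0,"tz": 5,"rx": 0,"ry": 0,"rz": 0}
    - {"tx": -49,"ty": 0,"tz": 5,"rx": 0,"ry": 0,"rz": 0}
    - {"tx": -49,"ty": 0,"tz": 5,"rx": 0,"ry": 0,"rz": 0}
    - {"tx": -49,"ty": 0,"tz": 5,"rx": 0,"ry": 0,"rz": 0}
    - {"tx": -49,"ty": 0,"tz": 5,"rx": 0,"ry": 0,"rz": 0}
    - {"tx": -49,"ty": 0,"tz": 5,"rx": 0,"ry": 0,"rz": 0}
    - {"tx": -49,"ty": 0,"tz": 5,"rx": 0,"ry": 0,"rz": 0}
    - {"tx": -40,"ty": 0,"tz": 3,"rx": 0,"ry": 0,"rz": 0}
    - {"tx": -20,"ty": 0,"tz": 0,"rx": 0,"ry": 0,"rz": 0}

```text
clock: 5.6
ee_pos: [0.4376, 0.2747, 0.2587]
tcp_rot: [-0.502, 0.497, -0.498, 0.504]
force: [0.4, -0.7, -0.2]
finger_gap: 0.999
```

```bash
python3 go.py 441.7 278.5 138 0
```

```text
t 5.6 pos [437.6 274.7 258.7] phi -0.2 tilt 0.61
shift now [ -3.8 120.8   2.8] | after turn [ -3.8 120.7   4.1] turn [-0.011 -0.003  0.   ] gap 91.9 F [ 0.4 -0.7 -0.2] q [-0.04  0.33 -0.8   1.75  0.27  1.17 -0.93]
```

Call:
arm_command:
  motion:
    - {"tx": -4,"ty": 20,"tz": 4,"rx": -0.011,"ry": 0,"rz": 0}
    - {"tx": 0,"ty": 25,"tz": 0,"rx": 0,"ry": 0,"rz": 0}
    - {"tx": 0,"ty": 25,"tz": 0,"rx": 0,"ry": 0,"rz": 0}
    - {"tx": 0,"ty": 0,"tz": 0,"rx": 0,"ry": 0,"rz": 0}
    - {"tx": 0,"ty": 0,"tz": 0,"rx": 0,"ry": 0,"rz": 0}

```text
clock: 6.1
ee_pos: [0.4413, 0.2857, 0.1882]
tcp_rot: [0.502, -0.5, 0.5, -0.498]
force: [-0.2, 0.2, -0.8]
finger_gap: 0.998
```

```bash
python3 go.py 441.7 278.8 138 0
```

```text
t 6.1 pos [441.3 285.7 188.2] phi 0.2 tilt 0.25
shift now [ 7.1 50.2  0.3] | after turn [ 6.9 50.2  0.4] turn [-0.001  0.004 -0.004] gap 91.8 F [-0.2  0.2 -0.8] q [-0.09  0.42 -0.78  1.82  0.34  1.03 -1.  ]
```

Call:
arm_command:
  motion:
    - {"tx": 7,"ty": 10,"tz": 0,"rx": 0,"ry": 0,"rz": 0}
    - {"tx": 0,"ty": 13,"tz": 0,"rx": 0,"ry": 0,"rz": 0}
    - {"tx": 0,"ty": 14,"tz": 0,"rx": 0,"ry": 0,"rz": 0}
    - {"tx": 0,"ty": 11,"tz": 0,"rx": 0,"ry": 0,"rz": 0}
    - {"tx": 0,"ty": 0,"tz": 0,"rx": 0,"ry": 0,"rz": 0}
    - {"tx": 0,"ty": 0,"tz": 0,"rx": 0,"ry": 0,"rz": 0}

```text
clock: 6.7
ee_pos: [0.4431, 0.2781, 0.1388]
tcp_rot: [0.503, -0.498, 0.5, -0.499]
force: [0.6, 0.2, -0.4]
finger_gap: 1.001
```

```bash
python3 go.py 441.7 278.8 138 0
```

```text
t 6.7 pos [443.1 278.1 138.8] phi 0.1 tilt 0.4
shift now [-0.7  0.8 -1.4] | after turn [-0.7  0.8 -1.4] turn [-0.004  0.002 -0.006] gap 92.1 F [ 0.6  0.2 -0.4] q [-0.11  0.47 -0.74  1.89  0.39  0.93 -1.04]
```

Good; close.

Call:
arm_command:
  motion:
    - {"tx": 0,"ty": 0,"tz": -1,"rx": 0,"ry": 0,"rz": 0}
    - {"tx": 0,"ty": 0,"tz": 0,"rx": 0,"ry": 0,"rz": 0}
    - {"tx": 0,"ty": 0,"tz": 0,"rx": 0,"ry": 0,"rz": 0}
    - {"tx": 0,"ty": 0,"tz": 0,"rx": 0,"ry": 0,"rz": 0}
    - {"tx": 0,"ty": 0,"tz": 0,"rx": 0,"ry": 0,"rz": 0}
    - {"tx": 0,"ty": 0,"tz": 0,"rx": 0,"ry": 0,"rz": 0}
    - {"tx": 0,"ty": 0,"tz": 0,"rx": 0,"ry": 0,"rz": 0}
    - {"tx": 0,"ty": 0,"tz": 0,"rx": 0,"ry": 0,"rz": 0}
    - {"tx": 0,"ty": 0,"tz": 0,"rx": 0,"ry": 0,"rz": 0}
    - {"tx": 0,"ty": 0,"tz": 0,"rx": 0,"ry": 0,"rz": 0}
  grip: -1

```text
clock: 7.7
ee_pos: [0.4427, 0.2791, 0.1404]
tcp_rot: [0.504, -0.497, 0.5, -0.499]
force: [0.1, -0.4, 1.3]
finger_gap: 0.288
```

```bash
python3 go.py 441.7 278.8 138 0; python3 - <<'E'
from h import *
f=grab_frame("side"); cv2.imwrite("pics/s1.png",cv2.resize(f["color"][200:380,200:420,::-1],None,fx=3,fy=3))
E
```

```text
t 7.7 pos [442.7 279.1 140.4] phi 0.1 tilt 0.55
shift now [ 0.4  2.4 -1. ] | after turn [ 0.3  2.4 -1. ] turn [-0.007  0.002 -0.007] gap 26.5 F [ 0.1 -0.4  1.3] q [-0.11  0.47 -0.75  1.89  0.39  0.93 -1.04]
```

View pics/s1.png

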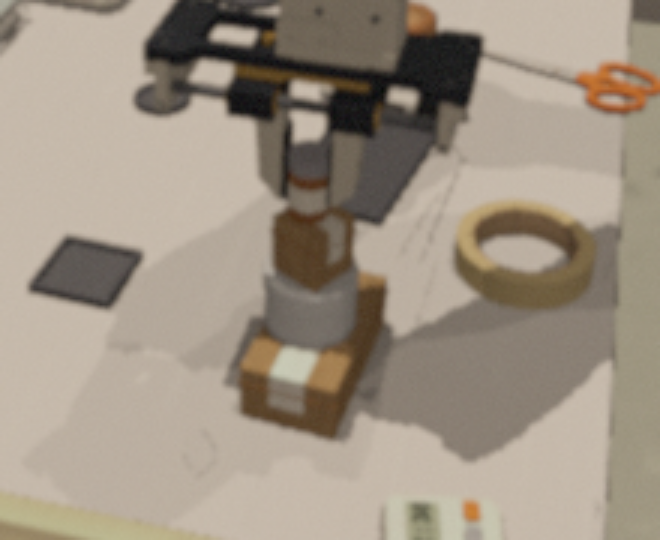

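Call:
arm_command:
  motion:
    - {"tx": 0,"ty": -10,"tz": 0,"rx": 0,"ry": 0,"rz": 0.006}
    - {"tx": 0,"ty": -20,"tz": 0,"rx": 0,"ry": 0,"rz": 0}
    - {"tx": 5,"ty": -15,"tz": 10,"rx": 0,"ry": 0,"rz": 0}
    - {"tx": 20,"ty": -5,"tz": 20,"rx": 0,"ry": 0,"rz": 0}
    - {"tx": 40,"ty": 0,"tz": 30,"rx": 0,"ry": 0,"rz": 0}
    - {"tx": 40,"ty": 0,"tz": 30,"rx": 0,"ry": 0,"rz": 0}
    - {"tx": 40,"ty": 0,"tz": 30,"rx": 0,"ry": 0,"rz": 0}
    - {"tx": 40,"ty": 0,"tz": 30,"rx": 0,"ry": 0,"rz": 0}
    - {"tx": 40,"ty": 0,"tz": 25,"rx": 0,"ry": 0,"rz": 0}
    - {"tx": 20,"ty": 0,"tz": 5,"rx": 0,"ry": 0,"rz": 0}

```text
clock: 8.75
ee_pos: [0.6282, 0.033, 0.1971]
tcp_rot: [0.511, -0.496, 0.498, -0.494]
force: [0.4, 0.7, -1.2]
finger_gap: 0.288
```

```bash
python3 go.py 645.3 -19.5 70 0
```

```text
t 8.75 pos [628.2  33.  197.1] phi 0.8 tilt 1.33
shift now [ 55.2 126.2  14.8] | after turn [ 52.5 127.1  17.1] turn [-0.012  0.014 -0.02 ] gap 26.5 F [ 0.4  0.7 -1.2] q [ 0.33  0.56 -0.7   1.57  0.37  1.14 -0.43]
```

Call:
arm_command:
  motion:
    - {"tx": 25,"ty": 10,"tz": 10,"rx": -0.012,"ry": 0.014,"rz": -0.02}
    - {"tx": 20,"ty": 25,"tz": 4,"rx": 0,"ry": 0,"rz": 0}
    - {"tx": 3,"ty": 35,"tz": 0,"rx": 0,"ry": 0,"rz": 0}
    - {"tx": 0,"ty": 30,"tz": 0,"rx": 0,"ry": 0,"rz": 0}
    - {"tx": 0,"ty": 15,"tz": 0,"rx": 0,"ry": 0,"rz": 0}
    - {"tx": 0,"ty": 0,"tz": 0,"rx": 0,"ry": 0,"rz": 0}

```text
clock: 9.35
ee_pos: [0.6462, -0.0246, 0.078]
tcp_rot: [-0.496, 0.499, -0.501, 0.504]
force: [0.2, -0.6, -0.2]
finger_gap: 0.289
```

```bash
python3 go.py 645.3 -19.5 17.4 0
```

```text
t 9.35 pos [646.2 -24.6  78. ] phi -0.6 tilt 0.33
shift now [-5.4 60.5 -0.9] | after turn [-5.1 60.6 -0.9] turn [ 0.    -0.01   0.006] gap 26.6 F [ 0.2 -0.6 -0.2] q [ 0.35  0.7  -0.62  1.63  0.48  0.97 -0.45]
```

Call:
arm_command:
  motion:
    - {"tx": -3,"ty": 12,"tz": -1,"rx": 0,"ry": -0.01,"rz": 0.006}
    - {"tx": -2,"ty": 15,"tz": 0,"rx": 0,"ry": 0,"rz": 0}
    - {"tx": 0,"ty": 12,"tz": 0,"rx": 0,"ry": 0,"rz": 0}
    - {"tx": 0,"ty": 6,"tz": 0,"rx": 0,"ry": 0,"rz": 0}
    - {"tx": 0,"ty": 0,"tz": 0,"rx": 0,"ry": 0,"rz": 0}
    - {"tx": 0,"ty": 0,"tz": 0,"rx": 0,"ry": 0,"rz": 0}

```text
clock: 9.95
ee_pos: [0.6475, -0.0168, 0.0328]
tcp_rot: [0.502, -0.5, 0.498, -0.5]
force: [0.2, -0.6, -0.6]
finger_gap: 0.288
```

```bash
python3 go.py 645.3 -19.5 17.4 0
```

```text
t 9.95 pos [647.5 -16.8  32.8] phi 0.2 tilt 0.26
shift now [ 2.7 15.4 -2.2] | after turn [ 2.7 15.4 -2.2] turn [-0.004  0.004 -0.001] gap 26.5 F [ 0.2 -0.6 -0.6] q [ 0.32  0.75 -0.6   1.66  0.52  0.88 -0.48]
```

Call:
arm_command:
  motion:
    - {"tx": 3,"ty": 6,"tz": -2,"rx": 0,"ry": 0,"rz": 0}
    - {"tx": 0,"ty": 5,"tz": 0,"rx": 0,"ry": 0,"rz": 0}
    - {"tx": 0,"ty": 2,"tz": 0,"rx": 0,"ry": 0,"rz": 0}
    - {"tx": 0,"ty": 0,"tz": 0,"rx": 0,"ry": 0,"rz": 0}
    - {"tx": 0,"ty": 0,"tz": 0,"rx": 0,"ry": 0,"rz": 0}

```text
clock: 10.45
ee_pos: [0.6462, -0.0205, 0.02]
tcp_rot: [0.503, -0.499, 0.498, -0.501]
force: [0.5, -0.9, -0.7]
finger_gap: 0.291
```

```bash
python3 go.py 645.3 -19.5 17.4 0;  python3 - <<'E'
from h import *
f=grab_frame("side"); cv2.imwrite("pics/s2.png",cv2.resize(f["color"][150:300,180:380,::-1],None,fx=3,fy=3))
E
```

```text
t 10.45 pos [646.2 -20.5  20. ] phi 0.2 tilt 0.36
shift now [-1.   2.6 -0.9] | after turn [-1.   2.6 -0.9] turn [-0.006  0.003 -0.001] gap 26.8 F [ 0.5 -0.9 -0.7] q [ 0.32  0.76 -0.59  1.68  0.53  0.86 -0.49]
```

View pics/s2.png

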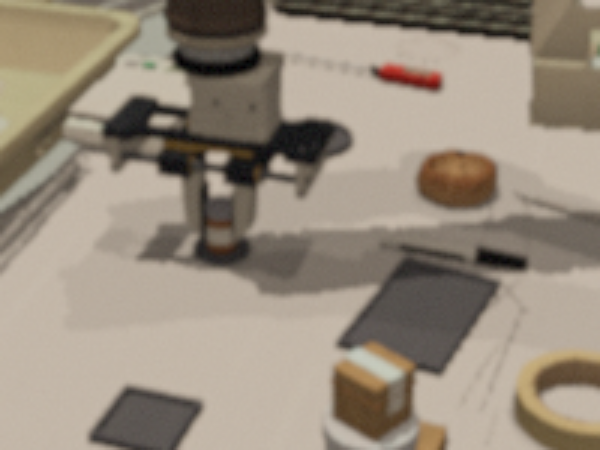

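Call:
arm_command:
  motion:
    - {"tx": -1,"ty": 2,"tz": -1,"rx": 0,"ry": 0,"rz": 0}
    - {"tx": 0,"ty": 1,"tz": 0,"rx": 0,"ry": 0,"rz": 0}
    - {"tx": 0,"ty": 0,"tz": 0,"rx": 0,"ry": 0,"rz": 0}
    - {"tx": 0,"ty": 0,"tz": 0,"rx": 0,"ry": 0,"rz": 0}

```text
clock: 10.9
ee_pos: [0.6453, -0.0192, 0.0175]
tcp_rot: [0.503, -0.499, 0.498, -0.501]
force: [-0.6, -0.4, 0.2]
finger_gap: 0.289
```

Call:
arm_command:
  motion:
    - {"tx": 0,"ty": 1,"tz": 0,"rx": 0,"ry": 0,"rz": 0}
    - {"tx": 0,"ty": 0,"tz": 0,"rx": 0,"ry": 0,"rz": 0}
    - {"tx": 0,"ty": 0,"tz": 0,"rx": 0,"ry": 0,"rz": 0}

```text
clock: 11.2
ee_pos: [0.6457, -0.0193, 0.0176]
tcp_rot: [0.503, -0.499, 0.497, -0.501]
force: [0.2, -0.7, -0.3]
finger_gap: 0.289
```

```bash
python3 go.py 645.3 -19.5 17.4 0
```

```text
t 11.2 pos [645.7 -19.3  17.6] phi 0.2 tilt 0.46
shift now [ 0.2  0.2 -0.4] | after turn [ 0.2  0.2 -0.4] turn [-0.008  0.003 -0.   ] gap 26.6 F [ 0.2 -0.7 -0.3] q [ 0.32  0.77 -0.58  1.68  0.53  0.85 -0.49]
```

Call:
arm_command:
  motion:
    - {"tx": 0,"ty": 2,"tz": 0,"rx": 0,"ry": 0,"rz": 0}
    - {"tx": 0,"ty": 0,"tz": 0,"rx": 0,"ry": 0,"rz": 0}

```text
clock: 11.4
ee_pos: [0.6463, -0.0193, 0.0177]
tcp_rot: [0.503, -0.498, 0.497, -0.502]
force: [-0.5, 0.2, -0.3]
finger_gap: 0.284
```

Call:
arm_command:
  motion:
    - {"tx": 0,"ty": 0,"tz": 0,"rx": 0,"ry": 0,"rz": 0}
    - {"tx": 0,"ty": 0,"tz": 0,"rx": 0,"ry": 0,"rz": 0}
    - {"tx": 0,"ty": 0,"tz": 0,"rx": 0,"ry": 0,"rz": 0}
    - {"tx": 0,"ty": 0,"tz": 0,"rx": 0,"ry": 0,"rz": 0}
    - {"tx": 0,"ty": 0,"tz": 0,"rx": 0,"ry": 0,"rz": 0}
    - {"tx": 0,"ty": 0,"tz": 0,"rx": 0,"ry": 0,"rz": 0}
    - {"tx": 0,"ty": 0,"tz": 0,"rx": 0,"ry": 0,"rz": 0}
  grip: 1

```text
clock: 12.1
ee_pos: [0.6463, -0.0193, 0.0166]
tcp_rot: [0.503, -0.498, 0.497, -0.502]
force: [0.6, 0.4, 0.2]
finger_gap: 0.846
```

Call:
arm_command:
  motion:
    - {"tx": 0,"ty": -10,"tz": 0,"rx": 0,"ry": 0,"rz": 0}
    - {"tx": 0,"ty": -25,"tz": 0,"rx": 0,"ry": 0,"rz": 0}
    - {"tx": 0,"ty": -35,"tz": 0,"rx": 0,"ry": 0,"rz": 0}
    - {"tx": 0,"ty": -40,"tz": 0,"rx": 0,"ry": 0,"rz": 0}
    - {"tx": -10,"ty": -40,"tz": 0,"rx": 0,"ry": 0,"rz": 0}
    - {"tx": -20,"ty": -20,"tz": -20,"rx": 0,"ry": 0.1,"rz": 0}
    - {"tx": -20,"ty": 0,"tz": -20,"rx": 0,"ry": 0.1,"rz": 0}
    - {"tx": 0,"ty": 0,"tz": 0,"rx": 0,"ry": 0.1,"rz": 0}
    - {"tx": 0,"ty": 0,"tz": 0,"rx": 0,"ry": 0.1,"rz": 0}
    - {"tx": 0,"ty": 0,"tz": 0,"rx": 0,"ry": 0.1,"rz": 0}

```text
clock: 13.1
ee_pos: [0.6052, 0.0364, 0.2011]
tcp_rot: [-0.362, 0.352, -0.609, 0.612]
force: [-0.1, -1.0, 0.1]
finger_gap: 1.0
```

```bash
python3 go.py 437.8 281.5 190 -28.9;  python3 - <<'E'
from h import *
f=grab_frame("side"); W=cloud(f); cv2.imwrite("pics/s3.png",cv2.resize(f["color"][150:350,180:430,::-1],None,fx=3,fy=3))
f2=grab_frame("top");W2=cloud(f2);cv2.imwrite("pics/t3.png",cv2.resize(f2["color"][140:320,110:430,::-1],None,fx=2.5,fy=2.5)*2)
for c,w_,n in[(c,w,n) for c,w in(("side",W),("top",W2)) for n in("small_carton_center","round_tin_center","jar_center","biscuit_box_center")]:
    m=masks_of(c,n)
    if not m: print(c,n,"none");continue
    w=w_[m[0]["region"]];w=w[~np.isnan(w[:,0])]; h=np.percentile(w[:,2],95); t=w[w[:,2]>h-.006]
    print(c,n,round(m[0]["score"],2),h.round(3),np.round(np.hstack(cv2.minAreaRect(t[:,:2].astype(np.float32)*1000)),1))
E
```

```text
t 13.1 pos [605.2  36.4 201.1] phi -29.4 tilt 0.8
shift now [-131.4    9.5 -266.2] | after turn [-133.7   11.1 -265. ] turn [-0.011 -0.008 -0.009] gap 92.0 F [-0.1 -1.   0.1] q [ 0.25  0.49 -0.58  1.63  0.29  1.1  -0.92]
side small_carton_center 0.9 0.128 [439.5 281.3  39.7  39.2  61.3]
side round_tin_center 0.88 0.086 [437.9 294.2  61.3  35.7   9.1]
side jar_center 0.69 0.051 [647.9 -17.4  23.6  27.8  59.4]
side biscuit_box_center 0.73 0.044 [435.3 280.8 119.5  63.8  84.9]
top small_carton_center 0.62 0.129 [437.5 281.1  38.   38.9  60.5]
top round_tin_center 0.87 0.087 [441.9 265.4  57.9  30.3  14.2]
top jar_center none
top biscuit_box_center 0.74 0.045 [433.7 279.7 121.4  63.6  85.1]
```

View pics/s3.png

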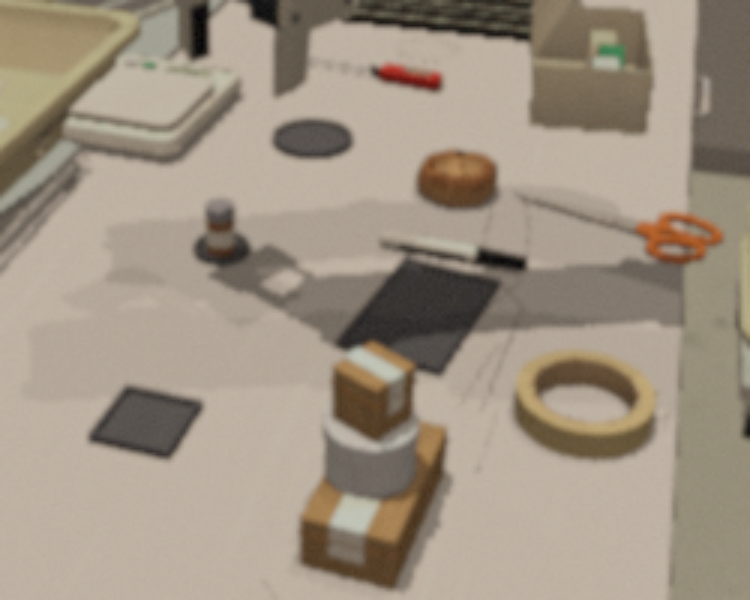

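View pics/t3.png

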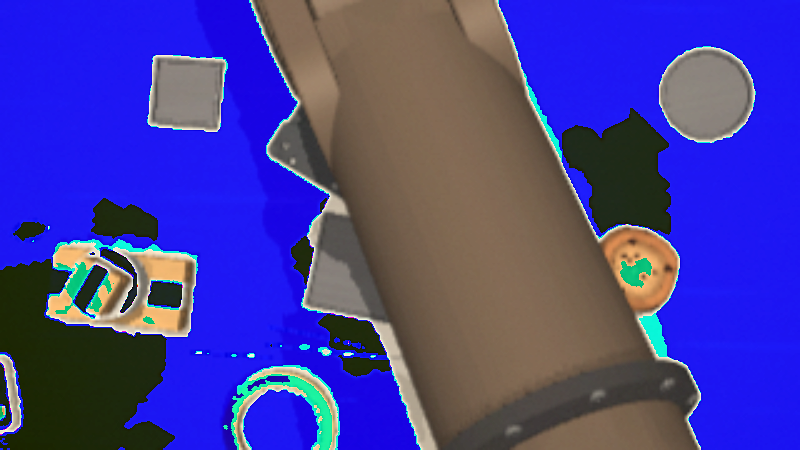

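Call:
arm_command:
  motion:
    - {"tx": -10,"ty": 0,"tz": -25,"rx": -0.011,"ry": -0.008,"rz": -0.009}
    - {"tx": -20,"ty": 0,"tz": -40,"rx": 0,"ry": 0,"rz": 0}
    - {"tx": -23,"ty": 0,"tz": -42,"rx": 0,"ry": 0,"rz": 0}
    - {"tx": -23,"ty": 0,"tz": -42,"rx": 0,"ry": 0,"rz": 0}
    - {"tx": -23,"ty": 0,"tz": -42,"rx": 0,"ry": 0,"rz": 0}
    - {"tx": -20,"ty": 0,"tz": -40,"rx": 0,"ry": 0,"rz": 0}
    - {"tx": -10,"ty": 0,"tz": -25,"rx": 0,"ry": 0,"rz": 0}
    - {"tx": 0,"ty": 0,"tz": 0,"rx": 0,"ry": 0,"rz": 0}
    - {"tx": 0,"ty": 0,"tz": 0,"rx": 0,"ry": 0,"rz": 0}

```text
clock: 14.5
ee_pos: [0.4385, 0.2781, 0.1988]
tcp_rot: [0.36, -0.361, 0.609, -0.607]
force: [0.7, 0.3, 0.6]
finger_gap: 0.999
```

```bash
python3 go.py 438.3 281.2 97 -29
```

```text
t 14.5 pos [438.5 278.1 198.8] phi -28.7 tilt 0.15
shift now [ -2.6 101.8  -1.4] | after turn [ -2.6 101.8  -1.7] turn [ 0.003  0.006 -0.   ] gap 91.9 F [0.7 0.3 0.6] q [-0.15  0.38 -0.68  1.82  0.27  1.04 -1.43]
```

Call:
arm_command:
  motion:
    - {"tx": -3,"ty": 15,"tz": -1.5,"rx": 0,"ry": 0.006,"rz": 0}
    - {"tx": 0,"ty": 25,"tz": 0,"rx": 0,"ry": 0,"rz": 0}
    - {"tx": 0,"ty": 25,"tz": 0,"rx": 0,"ry": 0,"rz": 0}
    - {"tx": 0,"ty": 15,"tz": 0,"rx": 0,"ry": 0,"rz": 0}
    - {"tx": 0,"ty": 5,"tz": 0,"rx": 0,"ry": 0,"rz": 0}
    - {"tx": 0,"ty": 0,"tz": 0,"rx": 0,"ry": 0,"rz": 0}
    - {"tx": 0,"ty": 0,"tz": 0,"rx": 0,"ry": 0,"rz": 0}

```text
clock: 15.2
ee_pos: [0.4438, 0.2749, 0.1064]
tcp_rot: [0.354, -0.356, 0.612, -0.612]
force: [-0.6, -0.2, 0.7]
finger_gap: 0.996
```

```bash
python3 go.py 438.3 281.2 97 -29
```

```text
t 15.2 pos [443.8 274.9 106.4] phi -29.8 tilt 0.18
shift now [-2.8  9.4 -7.9] | after turn [-2.9  9.4 -7.9] turn [ 0.002 -0.014  0.003] gap 91.6 F [-0.6 -0.2  0.7] q [-0.2   0.49 -0.62  1.92  0.37  0.85 -1.53]
```

Call:
arm_command:
  motion:
    - {"tx": -3,"ty": 5,"tz": -7,"rx": 0,"ry": -0.014,"rz": 0}
    - {"tx": 0,"ty": 3,"tz": 0,"rx": 0,"ry": 0,"rz": 0}
    - {"tx": 0,"ty": 0,"tz": 0,"rx": 0,"ry": 0,"rz": 0}
    - {"tx": 0,"ty": 0,"tz": 0,"rx": 0,"ry": 0,"rz": 0}

```text
clock: 15.6
ee_pos: [0.4401, 0.2822, 0.0996]
tcp_rot: [0.359, -0.359, 0.609, -0.609]
force: [-0.4, 0.6, -0.1]
finger_gap: 0.999
```

```bash
python3 go.py 438.3 281.2 97 -29
```

```text
t 15.6 pos [440.1 282.2  99.6] phi -28.9 tilt 0.03
shift now [ 1.8  2.6 -1.1] | after turn [ 1.8  2.6 -1.1] turn [-0.     0.001 -0.001] gap 91.9 F [-0.4  0.6 -0.1] q [-0.21  0.5  -0.62  1.93  0.38  0.83 -1.54]
```

Call:
arm_command:
  motion:
    - {"tx": 1.5,"ty": 2,"tz": -1,"rx": 0,"ry": 0,"rz": 0}
    - {"tx": 0,"ty": 0,"tz": 0,"rx": 0,"ry": 0,"rz": 0}
    - {"tx": 0,"ty": 0,"tz": 0,"rx": 0,"ry": 0,"rz": 0}
    - {"tx": 0,"ty": 0,"tz": 0,"rx": 0,"ry": 0,"rz": 0}
    - {"tx": 0,"ty": 0,"tz": 0,"rx": 0,"ry": 0,"rz": 0}
    - {"tx": 0,"ty": 0,"tz": 0,"rx": 0,"ry": 0,"rz": 0}
    - {"tx": 0,"ty": 0,"tz": 0,"rx": 0,"ry": 0,"rz": 0}
    - {"tx": 0,"ty": 0,"tz": 0,"rx": 0,"ry": 0,"rz": 0}
    - {"tx": 0,"ty": 0,"tz": 0,"rx": 0,"ry": 0,"rz": 0}
  grip: -1

```text
clock: 16.5
ee_pos: [0.4388, 0.2814, 0.0981]
tcp_rot: [-0.36, 0.359, -0.609, 0.609]
force: [-0.7, -0.3, -1.1]
finger_gap: 0.411
```

```bash
python3 go.py 438.3 281.2 97 -29
```

```text
t 16.5 pos [438.8 281.4  98.1] phi -29.0 tilt 0.1
shift now [ 0.4  1.1 -0.3] | after turn [ 0.4  1.1 -0.3] turn [-0.001  0.001 -0.001] gap 37.8 F [-0.7 -0.3 -1.1] q [-0.21  0.5  -0.62  1.94  0.39  0.83 -1.55]
```

Call:
arm_command:
  motion:
    - {"tx": 0,"ty": -10,"tz": 0,"rx": 0,"ry": 0,"rz": 0}
    - {"tx": 0,"ty": -20,"tz": 0,"rx": 0,"ry": 0,"rz": 0}
    - {"tx": 0,"ty": -20,"tz": 0,"rx": 0,"ry": 0,"rz": 0}
    - {"tx": 0,"ty": -10,"tz": 0,"rx": 0,"ry": -0.11,"rz": 0}
    - {"tx": 0,"ty": 0,"tz": 15,"rx": 0,"ry": -0.12,"rz": 0}
    - {"tx": 0,"ty": 0,"tz": 25,"rx": 0,"ry": -0.12,"rz": 0}
    - {"tx": 5,"ty": 0,"tz": 30,"rx": 0,"ry": -0.1,"rz": 0}
    - {"tx": 15,"ty": 0,"tz": 35,"rx": 0,"ry": 0,"rz": 0}
    - {"tx": 15,"ty": 0,"tz": 35,"rx": 0,"ry": 0,"rz": 0}
    - {"tx": 0,"ty": 0,"tz": 20,"rx": 0,"ry": 0,"rz": 0}

```text
clock: 17.5
ee_pos: [0.5966, 0.2265, 0.168]
tcp_rot: [-0.494, 0.492, -0.507, 0.508]
force: [0.7, 0.5, -1.2]
finger_gap: 0.411
```

```bash
python3 go.py 617.8 229.7 60 -3
```

```text
t 17.5 pos [596.6 226.5 168. ] phi -1.6 tilt 0.21
shift now [ -3.6 108.1  20.8] | after turn [ -4.3 108.   21. ] turn [-0.003  0.024 -0.002] gap 37.9 F [ 0.7  0.5 -1.2] q [ 0.01  0.61 -0.71  1.57  0.43  1.12 -0.83]
```

Call:
arm_command:
  motion:
    - {"tx": 0,"ty": 10,"tz": 15,"rx": 0,"ry": 0.024,"rz": 0}
    - {"tx": 0,"ty": 25,"tz": 5,"rx": 0,"ry": 0,"rz": 0}
    - {"tx": 0,"ty": 30,"tz": 0,"rx": 0,"ry": 0,"rz": 0}
    - {"tx": 0,"ty": 25,"tz": 0,"rx": 0,"ry": 0,"rz": 0}
    - {"tx": 0,"ty": 10,"tz": 0,"rx": 0,"ry": 0,"rz": 0}
    - {"tx": 0,"ty": 0,"tz": 0,"rx": 0,"ry": 0,"rz": 0}
    - {"tx": 0,"ty": 0,"tz": 0,"rx": 0,"ry": 0,"rz": 0}

```text
clock: 18.2
ee_pos: [0.6239, 0.2239, 0.0701]
tcp_rot: [-0.488, 0.482, -0.514, 0.516]
force: [0.9, 1.1, -0.2]
finger_gap: 0.412
```

```bash
python3 go.py 617.8 229.7 17.1 -3
```

```text
t 18.2 pos [623.9 223.9  70.1] phi -3.5 tilt 0.5
shift now [-5.2 52.9 -6.8] | after turn [-5.4 53.  -6.3] turn [-0.008 -0.008 -0.004] gap 37.9 F [ 0.9  1.1 -0.2] q [-0.02  0.73 -0.64  1.6   0.51  0.97 -0.9 ]
```

Call:
arm_command:
  motion:
    - {"tx": -5,"ty": 8,"tz": -6,"rx": -0.008,"ry": -0.008,"rz": -0.004}
    - {"tx": 0,"ty": 12,"tz": 0,"rx": 0,"ry": 0,"rz": 0}
    - {"tx": 0,"ty": 12,"tz": 0,"rx": 0,"ry": 0,"rz": 0}
    - {"tx": 0,"ty": 5,"tz": 0,"rx": 0,"ry": 0,"rz": 0}
    - {"tx": 0,"ty": 0,"tz": 0,"rx": 0,"ry": 0,"rz": 0}
    - {"tx": 0,"ty": 0,"tz": 0,"rx": 0,"ry": 0,"rz": 0}

```text
clock: 18.8
ee_pos: [0.6189, 0.2312, 0.0332]
tcp_rot: [-0.488, 0.486, -0.512, 0.513]
force: [0.7, -1.2, -0.4]
finger_gap: 0.41
```

```bash
python3 go.py 617.8 229.7 17.1 -3
```

```text
t 18.8 pos [618.9 231.2  33.2] phi -2.9 tilt 0.19
shift now [ 1.6 16.1 -1.1] | after turn [ 1.6 16.1 -1.1] turn [-0.003  0.001 -0.002] gap 37.7 F [ 0.7 -1.2 -0.4] q [-0.05  0.78 -0.62  1.63  0.54  0.92 -0.93]
```

Call:
arm_command:
  motion:
    - {"tx": 1.5,"ty": 6,"tz": -1,"rx": 0,"ry": 0,"rz": 0}
    - {"tx": 0,"ty": 6,"tz": 0,"rx": 0,"ry": 0,"rz": 0}
    - {"tx": 0,"ty": 4,"tz": 0,"rx": 0,"ry": 0,"rz": 0}
    - {"tx": 0,"ty": 0,"tz": 0,"rx": 0,"ry": 0,"rz": 0}
    - {"tx": 0,"ty": 1,"tz": 0,"rx": 0,"ry": 0,"rz": 0}
    - {"tx": 0,"ty": 0,"tz": 0,"rx": 0,"ry": 0,"rz": 0}

```text
clock: 19.4
ee_pos: [0.6189, 0.2299, 0.0173]
tcp_rot: [-0.489, 0.485, -0.512, 0.514]
force: [1.2, 0.9, -1.0]
finger_gap: 0.413
```

```bash
python3 go.py 617.8 229.7 17.1 -3
```

```text
t 19.4 pos [618.9 229.9  17.3] phi -3.0 tilt 0.33
shift now [ 0.2  0.2 -1.1] | after turn [ 0.2  0.2 -1.1] turn [-0.005  0.    -0.003] gap 38.0 F [ 1.2  0.9 -1. ] q [-0.05  0.79 -0.61  1.64  0.56  0.89 -0.94]
```

Call:
arm_command:
  motion:
    - {"tx": 0,"ty": 0,"tz": 0,"rx": 0,"ry": 0,"rz": 0}
    - {"tx": 0,"ty": 0,"tz": 0,"rx": 0,"ry": 0,"rz": 0}
    - {"tx": 0,"ty": 0,"tz": 0,"rx": 0,"ry": 0,"rz": 0}
    - {"tx": 0,"ty": 0,"tz": 0,"rx": 0,"ry": 0,"rz": 0}
    - {"tx": 0,"ty": 0,"tz": 0,"rx": 0,"ry": 0,"rz": 0}
    - {"tx": 0,"ty": 0,"tz": 0,"rx": 0,"ry": 0,"rz": 0}
    - {"tx": 0,"ty": 0,"tz": 0,"rx": 0,"ry": 0,"rz": 0}
  grip: 1

```text
clock: 20.1
ee_pos: [0.619, 0.2299, 0.0167]
tcp_rot: [-0.489, 0.485, -0.512, 0.514]
force: [1.0, 0.4, 1.0]
finger_gap: 0.97
```

Call:
arm_command:
  motion:
    - {"tx": 0,"ty": -10,"tz": 0,"rx": 0,"ry": 0,"rz": 0}
    - {"tx": 0,"ty": -25,"tz": 0,"rx": 0,"ry": 0,"rz": 0}
    - {"tx": 0,"ty": -35,"tz": 0,"rx": 0,"ry": 0,"rz": 0}
    - {"tx": 0,"ty": -40,"tz": 0,"rx": 0,"ry": 0,"rz": 0}
    - {"tx": 20,"ty": -20,"tz": 0,"rx": 0,"ry": 0,"rz": 0}
    - {"tx": 40,"ty": 0,"tz": 0,"rx": 0,"ry": 0,"rz": 0}
    - {"tx": 40,"ty": 0,"tz": 0,"rx": 0,"ry": 0,"rz": 0}
    - {"tx": 20,"ty": 0,"tz": 0,"rx": 0,"ry": 0,"rz": 0}

```text
clock: 20.9
ee_pos: [0.6115, 0.1128, 0.1574]
tcp_rot: [-0.493, 0.485, -0.51, 0.511]
force: [-0.2, -1.0, -0.4]
finger_gap: 0.998
```

```bash
cat > look.py <<'E'
import sys
from h import *
tag=sys.argv[1]
f=grab_frame("side"); W=cloud(f); cv2.imwrite(f"pics/s{tag}.png",cv2.resize(f["color"][150:350,180:430,::-1],None,fx=3,fy=3))
f2=grab_frame("top");W2=cloud(f2);cv2.imwrite(f"pics/t{tag}.png",cv2.convertScaleAbs(cv2.resize(f2["color"][140:320,110:430,::-1],None,fx=2.5,fy=2.5),alpha=1.6))
for c,w_,n in[(c,w,n) for c,w in(("side",W),("top",W2)) for n in("small_carton_center","round_tin_center","jar_center","biscuit_box_center","cake","marker")]:
    m=masks_of(c,n)
    if not m: print(c,n,"none");continue
    w=w_[m[0]["region"]];w=w[~np.isnan(w[:,0])]; h=np.percentile(w[:,2],95); t=w[w[:,2]>h-.006]
    if len(t)>5: print(c,n,round(m[0]["score"],2),h.round(3),np.round(np.hstack(cv2.minAreaRect(t[:,:2].astype(np.float32)*1000)),1))
E
python3 look.py 4; python3 go.py 440 280 110 -5.3
```

```text
side small_carton_center 0.96 0.048 [619.6 230.5  37.6  38.9  85.8]
side round_tin_center 0.91 0.086 [440.  280.   61.4  62.   27.2]
side jar_center 0.56 0.05 [647.6 -14.7  15.9  20.3  19.3]
side biscuit_box_center 0.83 0.044 [435.7 279.9 120.5  64.5  84.7]
side cake 0.55 0.033 [ 462.2 -187.7   67.6   67.7   62.6]
side marker 0.68 0.018 [446.9 -63.7  15.8 131.1  85.1]
top small_carton_center 0.43 0.049 [610.4 240.4  40.8  22.1  37.9]
top round_tin_center 0.78 0.087 [438.9 280.5  58.6  61.3   1.3]
top jar_center 0.52 0.051 [644.7 -17.9  25.7  25.9  48.2]
top biscuit_box_center 0.82 0.045 [433.8 279.5 121.5  63.4  84.7]
top cake 0.67 0.033 [ 461.1 -189.8   71.4   71.5   73.7]
top marker none
t 21.6 pos [611.  116.8 156.1] phi -2.3 tilt 0.62
shift now [-155.9   46.3 -177.6] | after turn [-146.7   46.1 -185.4] turn [-0.006  0.053 -0.009] gap 92.1 F [ 0.6 -0.3 -0.2] q [ 0.2   0.59 -0.71  1.63  0.43  1.07 -0.68]
```

View pics/s4.png

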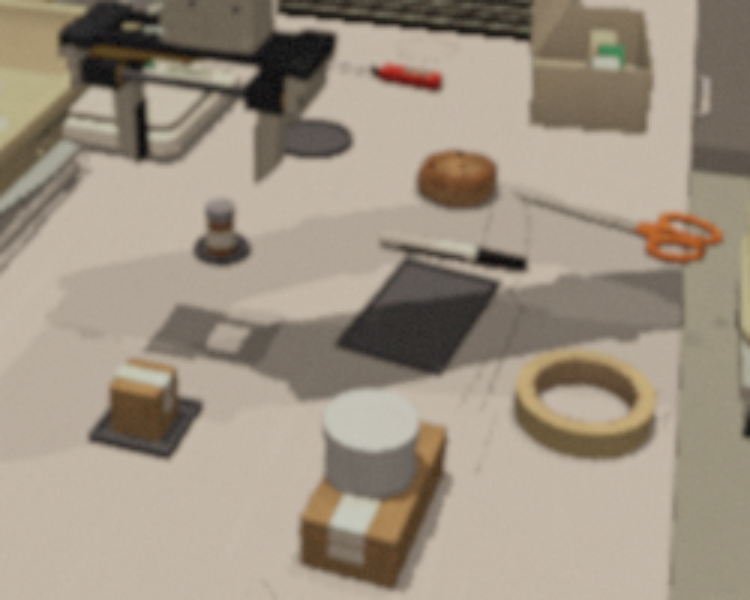

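View pics/t4.png

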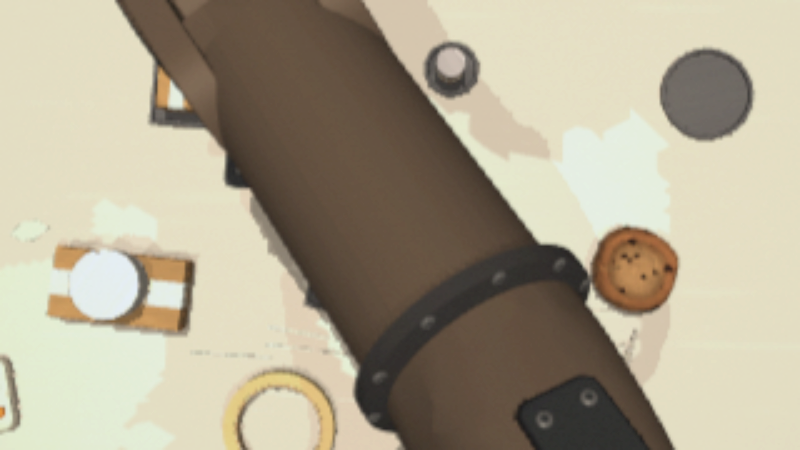

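Call:
arm_command:
  motion:
    - {"tx": -15,"ty": 0,"tz": -25,"rx": -0.006,"ry": 0.053,"rz": -0.009}
    - {"tx": -30,"ty": 0,"tz": -37,"rx": 0,"ry": 0,"rz": 0}
    - {"tx": -33,"ty": 0,"tz": -42,"rx": 0,"ry": 0,"rz": 0}
    - {"tx": -33,"ty": 0,"tz": -42,"rx": 0,"ry": 0,"rz": 0}
    - {"tx": -25,"ty": 0,"tz": -30,"rx": 0,"ry": 0,"rz": 0}
    - {"tx": -10,"ty": 0,"tz": -10,"rx": 0,"ry": 0,"rz": 0}
    - {"tx": 0,"ty": 0,"tz": 0,"rx": 0,"ry": 0,"rz": 0}
    - {"tx": 0,"ty": 0,"tz": 0,"rx": 0,"ry": 0,"rz": 0}

```text
clock: 22.4
ee_pos: [0.4382, 0.2798, 0.1556]
tcp_rot: [-0.476, 0.474, -0.523, 0.524]
force: [1.3, -0.3, -0.1]
finger_gap: 0.997
```

```bash
python3 go.py 439.4 280.2 56 -5.3
```

```text
t 22.4 pos [438.2 279.8 155.6] phi -5.6 tilt 0.13
shift now [-0.4 99.6  0.9] | after turn [-0.5 99.6  1.1] turn [-0.002 -0.005 -0.001] gap 91.8 F [ 1.3 -0.3 -0.1] q [-0.1   0.45 -0.76  1.87  0.38  0.96 -1.13]
```

Call:
arm_command:
  motion:
    - {"tx": 0,"ty": 10,"tz": 0,"rx": 0,"ry": 0,"rz": 0}
    - {"tx": 0,"ty": 15,"tz": 0,"rx": 0,"ry": 0,"rz": 0}
    - {"tx": 0,"ty": 15,"tz": 0,"rx": 0,"ry": 0,"rz": 0}
    - {"tx": 0,"ty": 10,"tz": 0,"rx": 0,"ry": 0,"rz": 0}
    - {"tx": 0,"ty": 0,"tz": 0,"rx": 0,"ry": 0,"rz": 0}
    - {"tx": 0,"ty": 0,"tz": 0,"rx": 0,"ry": 0,"rz": 0}

```text
clock: 23.0
ee_pos: [0.444, 0.2732, 0.1006]
tcp_rot: [-0.472, 0.472, -0.526, 0.528]
force: [0.2, -0.6, 0.6]
finger_gap: 0.997
```

```bash
python3 go.py 439.4 280.2 56 -5.3
```

```text
t 23.0 pos [444.  273.2 100.6] phi -6.3 tilt 0.17
shift now [-6.5 44.6 -5.5] | after turn [-6.5 44.6 -5.3] turn [-0.002 -0.017  0.002] gap 91.7 F [ 0.2 -0.6  0.6] q [-0.13  0.52 -0.71  1.93  0.45  0.86 -1.19]
```

Call:
arm_command:
  motion:
    - {"tx": -6,"ty": 8,"tz": -5,"rx": 0,"ry": -0.017,"rz": 0}
    - {"tx": -1,"ty": 12,"tz": -1,"rx": 0,"ry": 0,"rz": 0}
    - {"tx": -1,"ty": 12,"tz": -1,"rx": 0,"ry": 0,"rz": 0}
    - {"tx": -1,"ty": 7,"tz": -1,"rx": 0,"ry": 0,"rz": 0}
    - {"tx": 0,"ty": 0,"tz": 0,"rx": 0,"ry": 0,"rz": 0}
    - {"tx": 0,"ty": 0,"tz": 0,"rx": 0,"ry": 0,"rz": 0}

```text
clock: 23.6
ee_pos: [0.4369, 0.2842, 0.0587]
tcp_rot: [-0.477, 0.476, -0.521, 0.523]
force: [-0.2, 0.2, 0.3]
finger_gap: 1.002
```

```bash
python3 go.py 439.4 280.2 56 -5.3
```

```text
t 23.6 pos [436.9 284.2  58.7] phi -5.2 tilt 0.18
shift now [3.8 2.7 2.9] | after turn [3.8 2.7 2.9] turn [-0.003  0.002  0.001] gap 92.2 F [-0.2  0.2  0.3] q [-0.19  0.58 -0.68  1.96  0.51  0.78 -1.25]
```

Call:
arm_command:
  motion:
    - {"tx": 3.5,"ty": 3,"tz": 2.5,"rx": 0,"ry": 0,"rz": 0}
    - {"tx": 0,"ty": 0,"tz": 0,"rx": 0,"ry": 0,"rz": 0}
    - {"tx": 0,"ty": 0,"tz": 0,"rx": 0,"ry": 0,"rz": 0}

```text
clock: 23.9
ee_pos: [0.4398, 0.2803, 0.0561]
tcp_rot: [-0.477, 0.476, -0.521, 0.523]
force: [0.0, 0.3, -0.4]
finger_gap: 0.995
```

```bash
python3 go.py 439.4 280.2 56 -5.3
```

```text
t 23.9 pos [439.8 280.3  56.1] phi -5.2 tilt 0.22
shift now [ 0.1  0.1 -0.4] | after turn [ 0.1  0.1 -0.4] turn [-0.004  0.001  0.001] gap 91.5 F [ 0.   0.3 -0.4] q [-0.18  0.58 -0.67  1.97  0.52  0.77 -1.25]
```

Call:
arm_command:
  motion:
    - {"tx": 0,"ty": 0,"tz": 0,"rx": 0,"ry": 0,"rz": 0}
    - {"tx": 0,"ty": 0,"tz": 0,"rx": 0,"ry": 0,"rz": 0}
    - {"tx": 0,"ty": 0,"tz": 0,"rx": 0,"ry": 0,"rz": 0}
    - {"tx": 0,"ty": 0,"tz": 0,"rx": 0,"ry": 0,"rz": 0}
    - {"tx": 0,"ty": 0,"tz": 0,"rx": 0,"ry": 0,"rz": 0}
    - {"tx": 0,"ty": 0,"tz": 0,"rx": 0,"ry": 0,"rz": 0}
    - {"tx": 0,"ty": 0,"tz": 0,"rx": 0,"ry": 0,"rz": 0}
  grip: -1

```text
clock: 24.6
ee_pos: [0.4402, 0.2804, 0.0567]
tcp_rot: [-0.478, 0.475, -0.521, 0.524]
force: [-0.0, -0.3, -0.2]
finger_gap: 0.65
```

```bash
python3 go.py 439.4 280.2 56 -5.3
```

```text
t 24.6 pos [440.2 280.4  56.7] phi -5.3 tilt 0.28
shift now [ 0.2  0.7 -0.8] | after turn [ 0.2  0.7 -0.8] turn [-0.005  0.001 -0.   ] gap 59.8 F [-0.  -0.3 -0.2] q [-0.18  0.58 -0.67  1.97  0.52  0.77 -1.25]
```

Call:
arm_command:
  motion:
    - {"tx": 0,"ty": -8,"tz": 0,"rx": 0,"ry": 0,"rz": 0}
    - {"tx": 0,"ty": -18,"tz": 0,"rx": 0,"ry": 0,"rz": 0}
    - {"tx": 0,"ty": -25,"tz": 0,"rx": 0,"ry": 0,"rz": 0}
    - {"tx": 10,"ty": -20,"tz": 5,"rx": 0,"ry": 0,"rz": 0}
    - {"tx": 25,"ty": -10,"tz": 10,"rx": 0,"ry": 0,"rz": 0}
    - {"tx": 40,"ty": 0,"tz": 18,"rx": 0,"ry": 0,"rz": 0}
    - {"tx": 40,"ty": 0,"tz": 18,"rx": 0,"ry": 0,"rz": 0}
    - {"tx": 40,"ty": 0,"tz": 18,"rx": 0,"ry": 0,"rz": 0}
    - {"tx": 40,"ty": 0,"tz": 18,"rx": 0,"ry": 0,"rz": 0}
    - {"tx": 40,"ty": 0,"tz": 18,"rx": 0,"ry": 0,"rz": 0}

```text
clock: 25.6
ee_pos: [0.5232, 0.0374, 0.1456]
tcp_rot: [-0.483, 0.479, -0.518, 0.519]
force: [1.4, -0.1, -2.5]
finger_gap: 0.65
```

```bash
python3 go.py 627.2 -257.8 100 -5.3
```

```text
t 25.6 pos [523.2  37.4 145.6] phi -4.3 tilt 0.34
shift now [286.8  45.  125.6] | after turn [284.4  45.6 130.8] turn [-0.005  0.018 -0.004] gap 59.8 F [ 1.4 -0.1 -2.5] q [ 0.38  0.46 -0.74  1.88  0.38  0.94 -0.61]
```

Call:
arm_command:
  motion:
    - {"tx": 38,"ty": 0,"tz": 18,"rx": -0.005,"ry": 0.018,"rz": -0.004}
    - {"tx": 38,"ty": 0,"tz": 18,"rx": 0,"ry": 0,"rz": 0}
    - {"tx": 38,"ty": 0,"tz": 18,"rx": 0,"ry": 0,"rz": 0}
    - {"tx": 38,"ty": 0,"tz": 18,"rx": 0,"ry": 0,"rz": 0}
    - {"tx": 38,"ty": 0,"tz": 18,"rx": 0,"ry": 0,"rz": 0}
    - {"tx": 38,"ty": 0,"tz": 18,"rx": 0,"ry": 0,"rz": 0}
    - {"tx": 28,"ty": 0,"tz": 12,"rx": 0,"ry": 0,"rz": 0}
    - {"tx": 15,"ty": 0,"tz": 5,"rx": 0,"ry": 0,"rz": 0}
    - {"tx": 0,"ty": 0,"tz": 0,"rx": 0,"ry": 0,"rz": 0}
    - {"tx": 0,"ty": 0,"tz": 0,"rx": 0,"ry": 0,"rz": 0}

```text
clock: 26.6
ee_pos: [0.6229, -0.2634, 0.1477]
tcp_rot: [0.473, -0.474, 0.526, -0.524]
force: [-0.4, 2.2, -1.7]
finger_gap: 0.646
```

```bash
python3 go.py 627.2 -257.8 70 -5.3
```

```text
t 26.6 pos [ 622.9 -263.4  147.7] phi -5.9 tilt 0.16
shift now [-6.  77.7  3.9] | after turn [-5.9 77.7  3.7] turn [ 0.003 -0.01   0.   ] gap 59.4 F [-0.4  2.2 -1.7] q [ 0.71  0.67 -0.64  1.48  0.43  1.13 -0.12]
```

Call:
arm_command:
  motion:
    - {"tx": -5,"ty": 10,"tz": 4,"rx": 0,"ry": -0.01,"rz": 0}
    - {"tx": 0,"ty": 20,"tz": 0,"rx": 0,"ry": 0,"rz": 0}
    - {"tx": 0,"ty": 20,"tz": 0,"rx": 0,"ry": 0,"rz": 0}
    - {"tx": 0,"ty": 20,"tz": 0,"rx": 0,"ry": 0,"rz": 0}
    - {"tx": 0,"ty": 10,"tz": 0,"rx": 0,"ry": 0,"rz": 0}
    - {"tx": 0,"ty": 0,"tz": 0,"rx": 0,"ry": 0,"rz": 0}
    - {"tx": 0,"ty": 0,"tz": 0,"rx": 0,"ry": 0,"rz": 0}

```text
clock: 27.3
ee_pos: [0.6288, -0.2418, 0.0652]
tcp_rot: [0.483, -0.481, 0.52, -0.516]
force: [-0.3, 0.0, -2.1]
finger_gap: 0.643
```

```bash
python3 go.py 627.2 -257.8 17.7 -5.3
```

```text
t 27.3 pos [ 628.8 -241.8   65.2] phi -4.1 tilt 0.39
shift now [16.4 47.4 -0.4] | after turn [16.1 47.5 -0.1] turn [ 0.002  0.02  -0.006] gap 59.2 F [-0.3  0.  -2.1] q [ 0.67  0.75 -0.62  1.56  0.49  0.99 -0.17]
```

Call:
arm_command:
  motion:
    - {"tx": 8,"ty": 0,"tz": 0,"rx": 0,"ry": 0.02,"rz": -0.005}
    - {"tx": 7,"ty": 5,"tz": 0,"rx": 0,"ry": 0,"rz": 0}
    - {"tx": 2,"ty": 10,"tz": 0,"rx": 0,"ry": 0,"rz": 0}
    - {"tx": 2,"ty": 10,"tz": 0,"rx": 0,"ry": 0,"rz": 0}
    - {"tx": 0,"ty": 5,"tz": 0,"rx": 0,"ry": 0,"rz": 0}
    - {"tx": 0,"ty": 0,"tz": 0,"rx": 0,"ry": 0,"rz": 0}
    - {"tx": 0,"ty": 0,"tz": 0,"rx": 0,"ry": 0,"rz": 0}

```text
clock: 28.0
ee_pos: [0.6282, -0.2634, 0.0348]
tcp_rot: [-0.476, 0.476, -0.523, 0.524]
force: [-0.8, 0.6, -2.4]
finger_gap: 0.649
```

```bash
python3 go.py 627.2 -257.8 17.7 -5.3
```

```text
t 28.0 pos [ 628.2 -263.4   34.8] phi -5.4 tilt 0.06
shift now [-5.5 17.1 -1.6] | after turn [-5.5 17.1 -1.5] turn [-0.001 -0.003  0.   ] gap 59.7 F [-0.8  0.6 -2.4] q [ 0.68  0.79 -0.59  1.57  0.51  0.94 -0.18]
```

Call:
arm_command:
  motion:
    - {"tx": -5,"ty": 4,"tz": -1.5,"rx": 0,"ry": 0,"rz": 0}
    - {"tx": 0,"ty": 4,"tz": 0,"rx": 0,"ry": 0,"rz": 0}
    - {"tx": 0,"ty": 4,"tz": 0,"rx": 0,"ry": 0,"rz": 0}
    - {"tx": 0,"ty": 0,"tz": 0,"rx": 0,"ry": 0,"rz": 0}
    - {"tx": 0,"ty": 0,"tz": 0,"rx": 0,"ry": 0,"rz": 0}

```text
clock: 28.5
ee_pos: [0.6276, -0.2568, 0.0223]
tcp_rot: [-0.476, 0.476, -0.522, 0.523]
force: [-0.3, 0.9, -2.4]
finger_gap: 0.648
```

```bash
python3 go.py 627.2 -257.8 17.7 -5.3
```

```text
t 28.5 pos [ 627.6 -256.8   22.3] phi -5.4 tilt 0.1
shift now [ 1.1  4.6 -0.3] | after turn [ 1.1  4.6 -0.3] turn [-0.002 -0.001 -0.   ] gap 59.6 F [-0.3  0.9 -2.4] q [ 0.67  0.8  -0.58  1.58  0.52  0.91 -0.2 ]
```

Call:
arm_command:
  motion:
    - {"tx": 1,"ty": 3,"tz": 0,"rx": 0,"ry": 0,"rz": 0}
    - {"tx": 0,"ty": 2,"tz": 0,"rx": 0,"ry": 0,"rz": 0}
    - {"tx": 0,"ty": 0,"tz": 0,"rx": 0,"ry": 0,"rz": 0}
    - {"tx": 0,"ty": 0,"tz": 0,"rx": 0,"ry": 0,"rz": 0}

```text
clock: 28.9
ee_pos: [0.6279, -0.2582, 0.0179]
tcp_rot: [-0.476, 0.475, -0.522, 0.524]
force: [-0.9, 0.8, -2.4]
finger_gap: 0.65
```

```bash
python3 go.py 627.2 -257.8 17.7 -5.3
```

```text
t 28.9 pos [ 627.9 -258.2   17.9] phi -5.4 tilt 0.16
shift now [-0.4  0.2 -0.7] | after turn [-0.4  0.2 -0.7] turn [-0.003 -0.002  0.   ] gap 59.8 F [-0.9  0.8 -2.4] q [ 0.67  0.81 -0.58  1.58  0.53  0.91 -0.2 ]
```

Call:
arm_command:
  motion:
    - {"tx": 0,"ty": 1.5,"tz": 0,"rx": 0,"ry": 0,"rz": 0}
    - {"tx": 0,"ty": 0,"tz": 0,"rx": 0,"ry": 0,"rz": 0}
    - {"tx": 0,"ty": 0,"tz": 0,"rx": 0,"ry": 0,"rz": 0}

```text
clock: 29.2
ee_pos: [0.6282, -0.2584, 0.0182]
tcp_rot: [-0.476, 0.475, -0.522, 0.524]
force: [0.5, 0.9, -2.1]
finger_gap: 0.65
```

Call:
arm_command:
  motion:
    - {"tx": 0,"ty": 1,"tz": 0,"rx": 0,"ry": 0,"rz": 0}
    - {"tx": 0,"ty": 0,"tz": 0,"rx": 0,"ry": 0,"rz": 0}
    - {"tx": 0,"ty": 0,"tz": 0,"rx": 0,"ry": 0,"rz": 0}
    - {"tx": 0,"ty": 0,"tz": 0,"rx": 0,"ry": 0,"rz": 0}
    - {"tx": 0,"ty": 0,"tz": 0,"rx": 0,"ry": 0,"rz": 0}
    - {"tx": 0,"ty": 0,"tz": 0,"rx": 0,"ry": 0,"rz": 0}
    - {"tx": 0,"ty": 0,"tz": 0,"rx": 0,"ry": 0,"rz": 0}
  grip: 1

```text
clock: 29.9
ee_pos: [0.6289, -0.2586, 0.0171]
tcp_rot: [-0.477, 0.475, -0.522, 0.525]
force: [0.8, 1.3, 0.0]
finger_gap: 0.998
```

Call:
arm_command:
  motion:
    - {"tx": 0,"ty": -8,"tz": 0,"rx": 0,"ry": 0,"rz": 0}
    - {"tx": 0,"ty": -20,"tz": 0,"rx": 0,"ry": 0,"rz": 0}
    - {"tx": 0,"ty": -30,"tz": 0,"rx": 0,"ry": 0,"rz": 0}
    - {"tx": 0,"ty": -40,"tz": 0,"rx": 0,"ry": 0,"rz": 0}
    - {"tx": -20,"ty": -20,"tz": -8,"rx": 0,"ry": 0,"rz": 0}
    - {"tx": -45,"ty": 0,"tz": -18,"rx": 0,"ry": 0,"rz": 0}
    - {"tx": -45,"ty": 0,"tz": -18,"rx": 0,"ry": 0,"rz": 0}
    - {"tx": -45,"ty": 0,"tz": -18,"rx": 0,"ry": 0,"rz": 0}
    - {"tx": -45,"ty": 0,"tz": -18,"rx": 0,"ry": 0,"rz": 0}
    - {"tx": -45,"ty": 0,"tz": -18,"rx": 0,"ry": 0,"rz": 0}

```text
clock: 30.9
ee_pos: [0.5552, -0.0061, 0.1437]
tcp_rot: [-0.474, 0.47, -0.522, 0.531]
force: [1.0, 1.1, -0.3]
finger_gap: 0.999
```

```bash
python3 look.py 5; python3 go.py 434.6 279.6 100 -5.2
```

```text
side small_carton_center 0.77 0.047 [618.2 230.7  36.8  37.6  88.2]
side round_tin_center none
side jar_center 0.75 0.011 [ 624.3 -247.4   84.2   65.9   23.7]
side biscuit_box_center 0.65 0.044 [435.5 278.6 123.2  64.5  85.2]
side cake 0.78 0.034 [ 463.4 -187.    63.4   69.7   72.3]
side marker 0.74 0.017 [444.8 -63.5  18.7 134.3  87.6]
top small_carton_center 0.76 0.049 [617.1 229.   36.1  37.8  88. ]
top round_tin_center none
top jar_center none
top biscuit_box_center 0.82 0.045 [433.8 279.4 121.3  63.7  84.8]
top cake 0.9 0.033 [ 474.5 -153.9  148.3   62.8   75.3]
top marker none
t 31.6 pos [555.9  -8.2 142.7] phi -6.3 tilt 0.64
shift now [-272.9   40.  -152.5] | after turn [-275.6   42.7 -146.8] turn [-0.01  -0.019  0.004] gap 91.9 F [-0.4  0.3 -0.5] q [ 0.42  0.5  -0.7   1.81  0.4   0.96 -0.56]
```

View pics/s5.png

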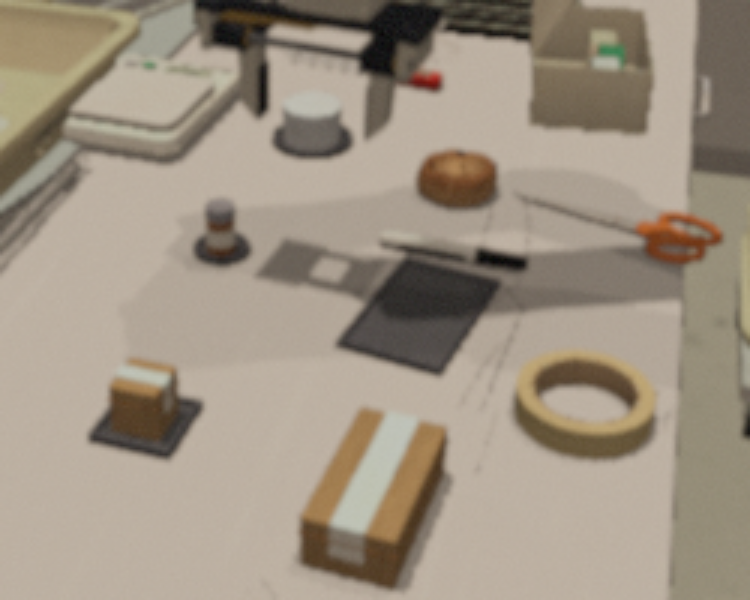

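Call:
arm_command:
  motion:
    - {"tx": -20,"ty": 0,"tz": -10,"rx": -0.01,"ry": -0.019,"rz": 0.004}
    - {"tx": -40,"ty": 0,"tz": -21,"rx": 0,"ry": 0,"rz": 0}
    - {"tx": -40,"ty": 0,"tz": -21,"rx": 0,"ry": 0,"rz": 0}
    - {"tx": -40,"ty": 0,"tz": -21,"rx": 0,"ry": 0,"rz": 0}
    - {"tx": -40,"ty": 0,"tz": -21,"rx": 0,"ry": 0,"rz": 0}
    - {"tx": -40,"ty": 0,"tz": -21,"rx": 0,"ry": 0,"rz": 0}
    - {"tx": -35,"ty": 0,"tz": -20,"rx": 0,"ry": 0,"rz": 0}
    - {"tx": -18,"ty": 0,"tz": -10,"rx": 0,"ry": 0,"rz": 0}
    - {"tx": 0,"ty": 0,"tz": 0,"rx": 0,"ry": 0,"rz": 0}
    - {"tx": 0,"ty": 0,"tz": 0,"rx": 0,"ry": 0,"rz": 0}

```text
clock: 32.6
ee_pos: [0.4272, 0.2933, 0.143]
tcp_rot: [0.479, -0.478, 0.523, -0.519]
force: [0.4, 0.5, -0.1]
finger_gap: 0.998
```

```bash
python3 go.py 434.7 279.3 14 -5.2
```

```text
t 32.6 pos [427.2 293.3 143. ] phi -4.9 tilt 0.32
shift now [ 14.  128.9   9. ] | after turn [ 13.3 129.    8.7] turn [ 0.003  0.006 -0.005] gap 91.8 F [ 0.4  0.5 -0.1] q [-0.13  0.47 -0.76  1.89  0.39  0.94 -1.16]
```

Call:
arm_command:
  motion:
    - {"tx": 12,"ty": 8,"tz": 8,"rx": 0,"ry": 0.006,"rz": -0.005}
    - {"tx": 0,"ty": 15,"tz": 0,"rx": 0,"ry": 0,"rz": 0}
    - {"tx": 0,"ty": 18,"tz": 0,"rx": 0,"ry": 0,"rz": 0}
    - {"tx": 0,"ty": 18,"tz": 0,"rx": 0,"ry": 0,"rz": 0}
    - {"tx": 0,"ty": 8,"tz": 0,"rx": 0,"ry": 0,"rz": 0}
    - {"tx": 0,"ty": 0,"tz": 0,"rx": 0,"ry": 0,"rz": 0}
    - {"tx": 0,"ty": 0,"tz": 0,"rx": 0,"ry": 0,"rz": 0}

```text
clock: 33.3
ee_pos: [0.4405, 0.2666, 0.0707]
tcp_rot: [-0.47, 0.475, -0.525, 0.527]
force: [0.2, -0.0, -0.5]
finger_gap: 1.003
```

```bash
python3 go.py 434.7 279.3 14 -5.2
```

```text
t 33.3 pos [440.5 266.6  70.7] phi -6.1 tilt 0.51
shift now [-12.5  56.7  -7. ] | after turn [-12.1  56.7  -6.9] turn [ 0.002 -0.016  0.008] gap 92.3 F [ 0.2 -0.  -0.5] q [-0.15  0.55 -0.69  1.96  0.49  0.8  -1.22]
```

Call:
arm_command:
  motion:
    - {"tx": -10,"ty": 3,"tz": -6,"rx": 0,"ry": -0.016,"rz": 0.008}
    - {"tx": -1,"ty": 5,"tz": 0,"rx": 0,"ry": 0,"rz": 0}
    - {"tx": 0,"ty": 5,"tz": 0,"rx": 0,"ry": 0,"rz": 0}
    - {"tx": 0,"ty": 0,"tz": 0,"rx": 0,"ry": 0,"rz": 0}
    - {"tx": 0,"ty": 0,"tz": 0,"rx": 0,"ry": 0,"rz": 0}

```text
clock: 33.8
ee_pos: [0.4364, 0.2799, 0.0584]
tcp_rot: [0.478, -0.477, 0.522, -0.521]
force: [-0.1, 0.7, -0.8]
finger_gap: 0.995
```

```bash
python3 go.py 434.7 279.3 14 -5.2
```

```text
t 33.8 pos [436.4 279.9  58.4] phi -5.1 tilt 0.13
shift now [ 0.9 44.4 -1.6] | after turn [ 0.8 44.4 -1.6] turn [-0.     0.001 -0.002] gap 91.6 F [-0.1  0.7 -0.8] q [-0.18  0.57 -0.68  1.97  0.51  0.77 -1.24]
```

Call:
arm_command:
  motion:
    - {"tx": 0,"ty": 8,"tz": -1.5,"rx": 0,"ry": 0,"rz": 0}
    - {"tx": -1,"ty": 10,"tz": -1,"rx": 0,"ry": 0,"rz": 0}
    - {"tx": -1,"ty": 10,"tz": -1,"rx": 0,"ry": 0,"rz": 0}
    - {"tx": 0,"ty": 10,"tz": 0,"rx": 0,"ry": 0,"rz": 0}
    - {"tx": 0,"ty": 4,"tz": 0,"rx": 0,"ry": 0,"rz": 0}
    - {"tx": 0,"ty": 0,"tz": 0,"rx": 0,"ry": 0,"rz": 0}
    - {"tx": 0,"ty": 0,"tz": 0,"rx": 0,"ry": 0,"rz": 0}

```text
clock: 34.5
ee_pos: [0.4323, 0.2823, 0.0119]
tcp_rot: [0.477, -0.477, 0.522, -0.521]
force: [0.2, -0.1, -0.1]
finger_gap: 1.001
```

```bash
python3 go.py 434.7 279.3 14 -5.2
```

```text
t 34.5 pos [432.3 282.3  11.9] phi -5.1 tilt 0.1
shift now [ 2.7 -2.1  2.7] | after turn [ 2.7 -2.1  2.7] turn [ 0.001  0.002 -0.001] gap 92.1 F [ 0.2 -0.1 -0.1] q [-0.23  0.64 -0.62  2.01  0.58  0.68 -1.31]
```

Call:
arm_command:
  motion:
    - {"tx": 3,"ty": -3,"tz": 2.5,"rx": 0,"ry": 0,"rz": 0}
    - {"tx": 0,"ty": 0,"tz": 0,"rx": 0,"ry": 0,"rz": 0}
    - {"tx": 0,"ty": 0,"tz": 0,"rx": 0,"ry": 0,"rz": 0}

```text
clock: 34.8
ee_pos: [0.4352, 0.279, 0.0159]
tcp_rot: [0.478, -0.477, 0.522, -0.521]
force: [0.5, -0.0, 0.0]
finger_gap: 0.998
```

Call:
arm_command:
  motion:
    - {"tx": 0,"ty": 0,"tz": 0,"rx": 0,"ry": 0,"rz": 0}
    - {"tx": 0,"ty": 0,"tz": 0,"rx": 0,"ry": 0,"rz": 0}
    - {"tx": 0,"ty": 0,"tz": 0,"rx": 0,"ry": 0,"rz": 0}
    - {"tx": 0,"ty": 0,"tz": 0,"rx": 0,"ry": 0,"rz": 0}
    - {"tx": 0,"ty": 0,"tz": 0,"rx": 0,"ry": 0,"rz": 0}
    - {"tx": 0,"ty": 0,"tz": 0,"rx": 0,"ry": 0,"rz": 0}
  grip: -1

```text
clock: 35.4
ee_pos: [0.4357, 0.279, 0.0165]
tcp_rot: [0.478, -0.476, 0.522, -0.522]
force: [-0.2, 0.1, 1.4]
finger_gap: 0.694
```

```bash
python3 go.py 434.7 279.3 14 -5.2
```

```text
t 35.4 pos [435.7 279.   16.5] phi -5.1 tilt 0.15
shift now [-0.2  2.5 -1. ] | after turn [-0.2  2.5 -1. ] turn [-0.001  0.001 -0.003] gap 63.8 F [-0.2  0.1  1.4] q [-0.22  0.63 -0.63  2.    0.58  0.69 -1.3 ]
```

Call:
arm_command:
  motion:
    - {"tx": 0,"ty": -6,"tz": 0,"rx": 0,"ry": 0,"rz": 0}
    - {"tx": 0,"ty": -15,"tz": 0,"rx": 0,"ry": 0,"rz": 0}
    - {"tx": 0,"ty": -20,"tz": 0,"rx": 0,"ry": 0,"rz": 0}
    - {"tx": 8,"ty": -15,"tz": 0,"rx": 0,"ry": 0.03,"rz": 0}
    - {"tx": 20,"ty": -5,"tz": 0,"rx": 0,"ry": 0.03,"rz": 0}
    - {"tx": 35,"ty": 0,"tz": 5,"rx": 0,"ry": 0.03,"rz": 0}
    - {"tx": 40,"ty": 0,"tz": 8,"rx": 0,"ry": 0,"rz": 0}
    - {"tx": 40,"ty": 0,"tz": 8,"rx": 0,"ry": 0,"rz": 0}
    - {"tx": 35,"ty": 0,"tz": 6,"rx": 0,"ry": 0,"rz": 0}
    - {"tx": 20,"ty": 0,"tz": 4,"rx": 0,"ry": 0,"rz": 0}

```text
clock: 36.4
ee_pos: [0.4331, 0.0774, 0.0874]
tcp_rot: [0.458, -0.452, 0.542, -0.541]
force: [0.7, -0.9, -2.8]
finger_gap: 0.694
```

```bash
python3 go.py 452.2 34 45 -10.4
```

```text
t 36.4 pos [433.1  77.4  87.4] phi -10.0 tilt 0.47
shift now [39.8 42.2 26.2] | after turn [39.3 42.4 26.6] turn [-0.004  0.008 -0.007] gap 63.9 F [ 0.7 -0.9 -2.8] q [ 0.28  0.42 -0.72  2.13  0.42  0.72 -0.89]
```

Call:
arm_command:
  motion:
    - {"tx": 15,"ty": 0,"tz": 12,"rx": -0.004,"ry": 0.008,"rz": -0.006}
    - {"tx": 15,"ty": 0,"tz": 12,"rx": 0,"ry": 0,"rz": 0}
    - {"tx": 3,"ty": 8,"tz": 2,"rx": 0,"ry": 0,"rz": 0}
    - {"tx": 0,"ty": 10,"tz": 0,"rx": 0,"ry": 0,"rz": 0}
    - {"tx": 0,"ty": 8,"tz": 0,"rx": 0,"ry": 0,"rz": 0}
    - {"tx": 0,"ty": 0,"tz": 0,"rx": 0,"ry": 0,"rz": 0}
    - {"tx": 0,"ty": 0,"tz": 0,"rx": 0,"ry": 0,"rz": 0}

```text
clock: 37.1
ee_pos: [0.4519, 0.0369, 0.0632]
tcp_rot: [-0.452, 0.452, -0.544, 0.544]
force: [0.6, -0.2, -1.8]
finger_gap: 0.694
```

```bash
python3 go.py 452.2 34 45 -10.4
```

```text
t 37.1 pos [451.9  36.9  63.2] phi -10.6 tilt 0.08
shift now [ 2.8 18.2  0.8] | after turn [ 2.8 18.2  0.8] turn [-0.001 -0.003  0.   ] gap 63.8 F [ 0.6 -0.2 -1.8] q [ 0.32  0.48 -0.67  2.12  0.47  0.69 -0.85]
```

Call:
arm_command:
  motion:
    - {"tx": 3,"ty": 5,"tz": 1,"rx": 0,"ry": 0,"rz": 0}
    - {"tx": 0,"ty": 8,"tz": 0,"rx": 0,"ry": 0,"rz": 0}
    - {"tx": 0,"ty": 8,"tz": 0,"rx": 0,"ry": 0,"rz": 0}
    - {"tx": 0,"ty": 6,"tz": 0,"rx": 0,"ry": 0,"rz": 0}
    - {"tx": 0,"ty": 0,"tz": 0,"rx": 0,"ry": 0,"rz": 0}
    - {"tx": 0,"ty": 0,"tz": 0,"rx": 0,"ry": 0,"rz": 0}

```text
clock: 37.7
ee_pos: [0.452, 0.0352, 0.0337]
tcp_rot: [-0.453, 0.452, -0.543, 0.544]
force: [-0.1, 0.7, -3.2]
finger_gap: 0.691
```

```bash
python3 go.py 452.2 34 19.5 -10.4
```

```text
t 37.7 pos [452.   35.2  33.7] phi -10.4 tilt 0.03
shift now [ 1.1 14.2  0.4] | after turn [ 1.1 14.2  0.4] turn [-0.001 -0.    -0.   ] gap 63.6 F [-0.1  0.7 -3.2] q [ 0.29  0.52 -0.63  2.14  0.53  0.63 -0.9 ]
```

Call:
arm_command:
  motion:
    - {"tx": 1,"ty": 5,"tz": 0,"rx": 0,"ry": 0,"rz": 0}
    - {"tx": 0,"ty": 5,"tz": 0,"rx": 0,"ry": 0,"rz": 0}
    - {"tx": 0,"ty": 3,"tz": 0,"rx": 0,"ry": 0,"rz": 0}
    - {"tx": 0,"ty": 0,"tz": 0,"rx": 0,"ry": 0,"rz": 0}
    - {"tx": 0,"ty": 1,"tz": 0,"rx": 0,"ry": 0,"rz": 0}
    - {"tx": 0,"ty": 0,"tz": 0,"rx": 0,"ry": 0,"rz": 0}

```text
clock: 38.3
ee_pos: [0.4524, 0.0341, 0.0196]
tcp_rot: [-0.453, 0.452, -0.543, 0.544]
force: [-0.6, -0.2, -2.1]
finger_gap: 0.694
```

```bash
python3 go.py 452.2 34 19.5 -10.4; python3 - <<'E'
from h import *
f=grab_frame("side"); cv2.imwrite("pics/s6.png",cv2.resize(f["color"][180:310,250:430,::-1],None,fx=4,fy=4))
E
```

```text
t 38.3 pos [452.4  34.1  19.6] phi -10.4 tilt 0.12
shift now [ 0.1  0.1 -0.1] | after turn [ 0.1  0.1 -0.1] turn [-0.002 -0.001  0.   ] gap 63.9 F [-0.6 -0.2 -2.1] q [ 0.27  0.55 -0.6   2.15  0.56  0.6  -0.92]
```

View pics/s6.png

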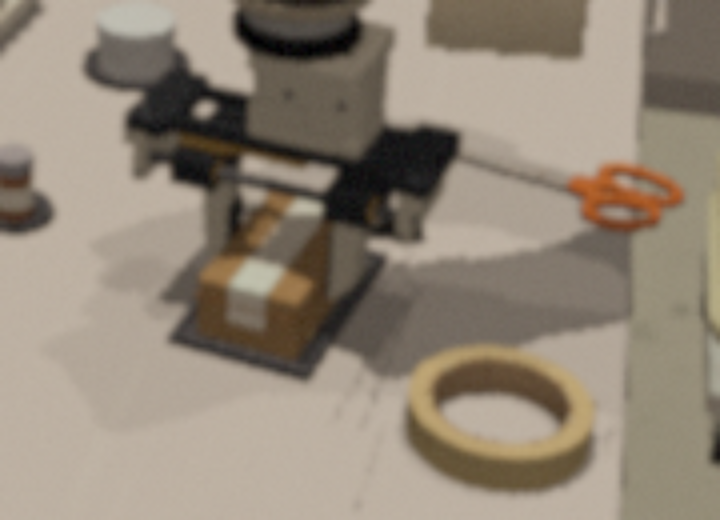

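Box is inside the long tray's rim. Release.

Call:
arm_command:
  motion:
    - {"tx": 0,"ty": 1,"tz": 0,"rx": 0,"ry": 0,"rz": 0}
    - {"tx": 0,"ty": 0,"tz": 0,"rx": 0,"ry": 0,"rz": 0}
    - {"tx": 0,"ty": 0,"tz": 0,"rx": 0,"ry": 0,"rz": 0}
    - {"tx": 0,"ty": 0,"tz": 0,"rx": 0,"ry": 0,"rz": 0}
    - {"tx": 0,"ty": 0,"tz": 0,"rx": 0,"ry": 0,"rz": 0}
    - {"tx": 0,"ty": 0,"tz": 0,"rx": 0,"ry": 0,"rz": 0}
    - {"tx": 0,"ty": 0,"tz": 0,"rx": 0,"ry": 0,"rz": 0}
  grip: 1

```text
clock: 39.05
ee_pos: [0.4534, 0.0344, 0.0189]
tcp_rot: [-0.453, 0.451, -0.543, 0.544]
force: [-0.6, 0.8, 0.4]
finger_gap: 1.004
```

Call:
arm_command:
  motion:
    - {"tx": 0,"ty": -8,"tz": 0,"rx": 0,"ry": 0,"rz": 0}
    - {"tx": 0,"ty": -20,"tz": 0,"rx": 0,"ry": 0,"rz": 0}
    - {"tx": 0,"ty": -30,"tz": 0,"rx": 0,"ry": 0,"rz": 0}
    - {"tx": 0,"ty": -40,"tz": 0,"rx": 0,"ry": 0,"rz": 0}
    - {"tx": -20,"ty": -20,"tz": 0,"rx": 0,"ry": 0,"rz": 0}
    - {"tx": -40,"ty": 0,"tz": 0,"rx": 0,"ry": 0,"rz": 0}
    - {"tx": -45,"ty": 0,"tz": 0,"rx": 0,"ry": 0,"rz": 0}
    - {"tx": -45,"ty": 0,"tz": 0,"rx": 0,"ry": 0,"rz": 0}
    - {"tx": -45,"ty": 0,"tz": 0,"rx": 0,"ry": 0,"rz": 0}
    - {"tx": -45,"ty": 0,"tz": 0,"rx": 0,"ry": 0,"rz": 0}

```text
clock: 40.05
ee_pos: [0.4981, 0.2703, 0.1464]
tcp_rot: [-0.449, 0.449, -0.545, 0.548]
force: [0.6, 0.2, -0.8]
finger_gap: 0.998
```

Call:
arm_command:
  motion:
    - {"tx": -45,"ty": 0,"tz": -10,"rx": 0,"ry": 0,"rz": 0}
    - {"tx": -20,"ty": 0,"tz": 0,"rx": 0,"ry": 0,"rz": 0}
    - {"tx": 0,"ty": 0,"tz": 0,"rx": 0,"ry": 0,"rz": 0}
    - {"tx": 0,"ty": 0,"tz": 0,"rx": 0,"ry": 0,"rz": 0}

```text
clock: 40.45
ee_pos: [0.4986, 0.3463, 0.1484]
tcp_rot: [0.452, -0.45, 0.545, -0.544]
force: [-0.3, -0.3, 0.2]
finger_gap: 0.996
```

```bash
python3 look.py 7; python3 go.py 434.6 279.6 100 -5.2
```

```text
side small_carton_center 0.65 0.048 [598.1 282.   47.  158.1  22. ]
side round_tin_center 0.57 0.048 [534.2  13.   24.8 622.4  15.8]
side jar_center none
side biscuit_box_center 0.61 0.048 [439.7  36.3 125.1  42.7  84.1]
side cake 0.74 0.033 [ 463.6 -189.2   69.6   72.3   53.3]
side marker 0.47 0.017 [397.2 -59.2   9.7  37.7  80.2]
top small_carton_center 0.78 0.049 [617.1 230.1  37.1  38.2   0.8]
top round_tin_center 0.85 0.047 [ 626.6 -257.1   59.5   62.1   12.7]
top jar_center 0.63 0.053 [ 6.443e+02 -1.680e+01  2.320e+01  2.050e+01  3.000e-01]
top biscuit_box_center 0.81 0.048 [451.4  34.3 118.4  63.5  79.7]
top cake 0.74 0.033 [ 460.7 -189.9   70.6   70.5   72.6]
top marker 0.79 0.018 [443.3 -65.1  13.5 131.7  85.9]
t 41.15 pos [499.1 346.3 148.2] phi -10.8 tilt 0.21
shift now [ 77.8  47.9 -50.9] | after turn [ 72.3  48.2 -58.2] turn [-0.002 -0.098 -0.003] gap 91.9 F [ 0.3  1.  -0.9] q [-0.22  0.58 -0.72  1.67  0.43  1.05 -1.26]
```

View pics/s7.png

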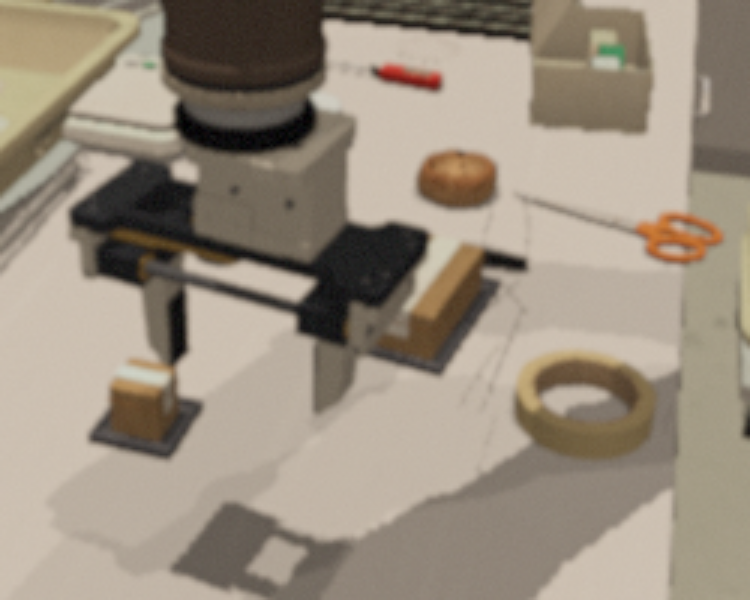

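View pics/t7.png

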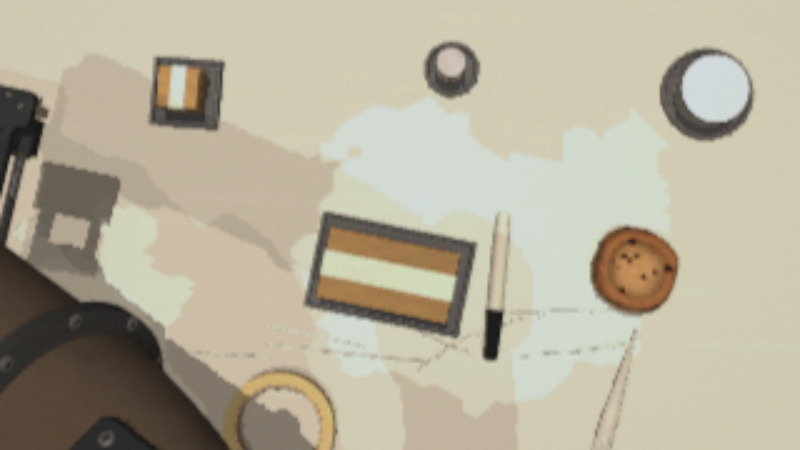

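```bash
python3 -c "
from bench import env
print(env.close_job())"
```

```text
the job is handed in; nothing more can be done
None
```

I took the stack apart from the top (jar, carton, tin, then long box) and set each one upright in its own tray. I handed the job in at about 41 s with the gripper open and clear of everything; no verdict is reported.

Last top-camera check before handing in:

| Item | Distance from tray centre | Top height read | Expected top |
|---|---|---|---|
| Long box | about 1 mm | 48 mm | 45 mm |
| Round tin | about 1 mm | 47 mm | 45 mm |
| Small carton | about 1 mm | 49 mm | 45 mm |
| Jar | about 3 mm | 53 mm | 49 mm |

- **Heights:** The top camera had read about 3 mm high on the untouched stack too. So I take all four as standing on their tray floors.
- **Long box:** Its length lies within 0.01 rad of the long tray's.
- **Cake and marker:** The top camera found both within about 1 mm of where they started.
- **Checks that failed:** The last side view was partly blocked by the gripper. It found no jar, and its carton, tin and marker fits were wrong, so I relied on the top view. The side view did show the carton and box in their trays.

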